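Slide the top plate off the deck edge and stack it on the sloped shim pile

TASK

Slide the longer of the two flat metal plates along its track until one end sticks out over the open front edge of the grey deck (the edge towards the robot), then take hold of that end and carry the plate to the sloping shim pile. Lay it on top of the pile, lengthwise up the slope, centred across the pile and with its low end against the stop; keep hold of it, tilted to the slope, until it is down, then let go. Leave the shorter plate in its track and the other loose things where they are.

Things in the scene. Friction and masses are not known exactly. Their poses are not given: they have to be found in the camera images.
- long_plate: The plate to move: plain aluminium, 110 long (own x) x 60 wide (own y) x 8 thick, about 140 g; loose. Origin: centre of its underside, z up. Starts flat in one of the deck's two tracks (either one), its x along the track, near end 10 to 25 mm behind the deck's front edge. Its ends are alike. It tips off if more than half its length is out over the edge.
- short_plate: The look-alike to leave alone: 80 long x 60 wide x 8 thick aluminium, in the other track, same kind of origin and axes. Loose.
- deck: Fixed grey deck 200 long (own x) x 162 wide (own y); origin: centre of its underside, on the table. Two tracks along own x, 64 wide, centred at own y = +37 and -37 mm, floor 60 mm above the table, both ends open. Beside and between them black rails 10 to 12 wide stand 8 mm above the floor, flush with the plates' tops: a plate's sides cannot be gripped on the deck.
- deck_front (a point): Middle of the deck's front edge (towards the robot; own x = -100 mm of the deck), at the height of the track floor, 60 mm above the table; axes as the deck. Behind the long plate at least 60 mm of track floor is empty, room for a tool to push from. Below the edge is only the table.
- pile: Fixed pile of three aluminium shims, 110 long x 44 wide x 8 thick, on a white sloping rest. Origin: centre of the pile's top face, 105 mm above the table. Own x runs up the slope (30 degrees from level, rising away from the robot), own y level across it, own z square to the face. The long plate, 16 mm wider, belongs with its origin on this one and its x, y, z along these (either way round).
- stop_face (a point): Middle of the top of the stop's face at the pile's low end, at own x = -55, z = +14 mm of the pile; axes as the pile. The stop is 36 wide (y), 8 thick. Beside stop and pile (own y beyond 22 mm) there is free space to at least 30 mm below the top face, so fingers may reach past the plate's sides.
- bottle: White bottle, 56 diameter, 130 tall, loose, standing between deck and rest, towards the back; origin centre of its foot. Leave.
- screwdriver: Screwdriver 190 long lying on the table in front of the robot; loose. Leave.
- jar: Jar 70 diameter, 80 tall, to the robot's right; loose. Leave.
- cup: White cup 76 diameter, 85 tall, to the robot's left; loose. Leave.
Not all that is in view belongs to the job. Leave any red look-alike of the long_plate alone.

How it is judged:
By the outcome, as a careful person would: the job done as asked, in the order asked, and still so for the second after the job is handed in, with the robot touching nothing.
It also fails if it takes over 58 s, if anything falls off the work surface, if the arm or the gripper's body presses on something with over 40 N, if the wrist force passes 120 N, or if a joint passes its speed limit or range.

ROBOT

A 6-joint arm with a two-finger parallel gripper is mounted at the origin on the work surface. World frame = base frame: x ahead of the robot, y to its left, z up, the work surface at z = 0. Lengths are in mm, angles in rad, forces in N, time in s.
With the tool pointing down it reaches from about 375 to 925 mm from the base axis. Payload 5.7 kg.
Tool frame: the origin (TCP) lies midway between the tips of the shut fingers; the grasp point (between the pads) lies manip.grip_point_offset behind it (manip.grip_point_offset is the distance from the TCP to the grasp point, in mm); z points along the fingers, x is the direction in which the jaws open and shut, and the axes are right-handed (so a half turn about z gives the same grasp; the last joint's range is limited). The gripper opens to 88 mm and grips with 3 to 60 N. Pads are 20 mm wide; open, the fingers measure 115 mm over their backs; the gripper's body (75 mm by 178 mm) begins 61 mm behind the grasp point.
Start: joints at [-1.242, 0.359, 1.51, -0, 1.272, -0.115], TCP at [257.605, -541.85, 222.623] pointing down, gripper open.
Joint ranges: [-2.97, 2.97], [-1.01, 2.36], [0.21, 2.38], [-0.96, 4.11], [0.2, 2.71], [-2.98, 2.98]. Speed limits (rad/s): [2.39, 2.39, 3.14, 3.14, 3.14, 3.14].

INTERFACE

Orientations are given as a rotation vector (axis times angle).
In Python, from cell import telemetry, viewer, manip gives the robot as it stands. The module is installed in compiled form; this text tells all that it offers.
- The arm moves only by the tool drive_tool, never from a script. Its argument "plan" is a list of rows, each a list of 7 numbers: the shift along the tool's x, y, z in m, then the turn, a rotation vector about the tool's x, y, z in rad, then the gripper command: -1 is fully open, 1 is shut, values between are in proportion. A call has 1 to 5 rows; each row is the pose to reach, as a shift and turn from the pose commanded when the call began, along the tool's axes at that moment; what a row does not reach only later rows make up. A row lasts 1/12 s, in which the tool goes at most 41.7 mm and 7.16 degrees, less where a joint would pass 70% of its speed; a pose out of reach is approached as far as the arm can. A call with a gripper value outside its range is refused whole. The fingers move at their own pace and stop on an object; the grip force is fixed at half the most. Time passes only in rows, so rows that repeat a pose let the fingers close. It gives the time, the measured TCP pose, the force and the opening at its end, in the units of the state.
- telemetry.read_state(): the state, without advancing time (a new reading comes with each control period).
- viewer.capture(name): name is "scene" or "top" or "wrist"; returns a dict with "color" (420x560x3 uint8, red, green, blue), "z_map" (420x560 float32, mm along the optical axis (not along the pixel's ray), 0 where there is no reading), "camera_matrix" (3x3 intrinsics, pixels), "view" (4x4, takes a point from world to camera coordinates). Camera axes: x right, y up, looking along -z (the intrinsics and any distortion apply to the point x, -y, -z); pixel columns grow to the right and rows downward; lengths in mm; the calibration is good to about 2 mm. The wrist camera is an equidistant fisheye: a pixel r from the principal point sees the ray r / f radians off the axis. A picture is of the moment at which its call begins.
- manip.job_done(): hands the job in, once; it reports no verdict.
The state is a dict: "t": time; "joints": joint angles; "joint_velocities": joint speeds; "effort": joint torques, N m; "ee_pos": TCP position; "eef_rot": TCP orientation; "contact_force": force on the tool from outside, world axes, zero at the start; "moment": the same for the moment, N m; "width": finger opening in mm.
Only numpy, scipy, OpenCV 4.12 (cv2) and the standard library are available. Lean on these libraries where they do the work, as an engineer would, in place of code of your own. Each camera call takes 0.05 s, during which the arm holds its last target.

## Working session

There is one attempt and no reset: what is moved stays moved. The work goes in short steps, Python scripts to look and compute and a tool call to move; the robot and the scene stay as the last step left them, time stands still between calls to the robot, and variables do not carry over. Pictures are saved under pics/ and viewed, and the job is handed in when it is done.

Besides the shell and the picture viewer there is one more tool, called after ">>>" by a JSON object that holds its "name" and its "arguments". drive_tool: Moves the arm, as the interface text tells. Its arguments: {"type":"object","properties":{"plan":{"type":"array","items":{"type":"array","items":{"type":"number"}}}},"required":["plan"]}

```bash
ls; mkdir -p pics
python3 - <<'E'
from cell import telemetry, viewer, manip
import cv2,numpy as np
s=telemetry.read_state(); print(s, manip.grip_point_offset)
for n in ("scene","top"):
    c=viewer.capture(n); cv2.imwrite(f"pics/{n}0.png",c["color"][:,:,::-1]); np.savez(f"{n}0.npz",**c)
    print(n,c["camera_matrix"].round(1).tolist(),c["view"].round(3).tolist())
    print([k for k in c])
E
```

```text
pics
{'t': 0.0, 'joints': array([-1.24212155e+00,  3.59523332e-01,  1.51143328e+00, -2.21452194e-05,
        1.27248758e+00, -1.15089730e-01]), 'joint_velocities': array([ 1.62630488e-05,  1.18968949e-04,  8.93317389e-04, -1.42559612e-03,
        2.36657750e-04,  6.08396915e-04]), 'effort': array([ 1.18120868e-03, -5.15368652e+01, -2.70726353e+01,  6.77724928e-02,
        3.49601603e-02, -1.33650210e-04]), 'ee_pos': array([ 257.37177714, -541.22960794,  221.79836075]), 'eef_rot': array([-2.65488293e+00,  1.67749760e+00,  2.28405250e-03]), 'contact_force': array([ 0.5661127 ,  0.28867571, -0.10730535]), 'moment': array([0.02997406, 0.01064403, 0.06798418]), 'width': 87.67006220650507} 18.700000000000003
scene [[488.8, 0.0, 279.6], [0.0, 488.8, 212.2], [0.0, 0.0, 1.0]] [[-0.426, 0.905, 0.011, 241.718], [-0.766, -0.367, 0.528, 335.623], [0.482, 0.217, 0.849, -1613.814], [0.0, 0.0, 0.0, 1.0]]
['color', 'z_map', 'camera_matrix', 'view']
top [[394.3, 0.0, 275.2], [0.0, 394.3, 202.3], [0.0, 0.0, 1.0]] [[0.014, -1.0, 0.017, -26.467], [0.999, 0.015, 0.049, -515.902], [-0.049, 0.017, 0.999, -1139.713], [0.0, 0.0, 0.0, 1.0]]
['color', 'z_map', 'camera_matrix', 'view']
```

View pics/scene0.png

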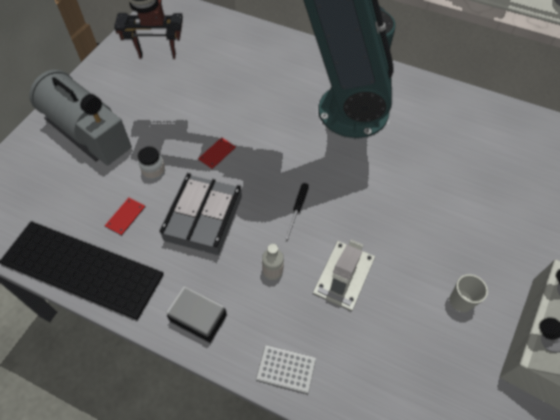

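View pics/top0.png

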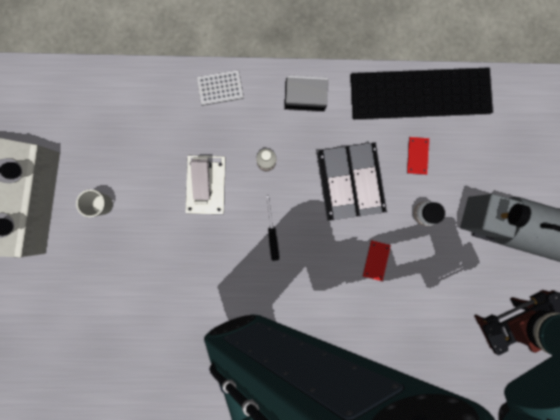

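The top view shows the deck around (352,180) with two plates at (341,191) and (367,187). The red look-alikes are at (418,155) and (377,260). The pile and rest are at (203,182), the bottle at (266,158). The longer plate looks like the right-hand one, so I'll enlarge and measure.

```bash
cat > h.py <<'E'
import cv2,numpy as np
def cloud(c):
    K=c["camera_matrix"];z=c["z_map"];h,w=z.shape
    u,v=np.meshgrid(np.arange(w),np.arange(h))
    P=np.stack([(u-K[0,2])/K[0,0]*z,-(v-K[1,2])/K[1,1]*z,-z,np.ones_like(z)],-1)
    W=P@np.linalg.inv(c["view"]).T
    W[z<=0]=np.nan
    return W[...,:3]
def unproj_z(c,uv,zw):
    """pixels onto world plane z=zw"""
    K=c["camera_matrix"];Ti=np.linalg.inv(c["view"]);uv=np.atleast_2d(uv).astype(float)
    d=np.stack([(uv[:,0]-K[0,2])/K[0,0],-(uv[:,1]-K[1,2])/K[1,1],-np.ones(len(uv))],-1)@Ti[:3,:3].T
    o=Ti[:3,3]; s=(zw-o[2])/d[:,2]; return o+s[:,None]*d
def proj(c,X):
    X=np.atleast_2d(X);p=X@c["view"][:3,:3].T+c["view"][:3,3];K=c["camera_matrix"]
    return np.stack([K[0,0]*p[:,0]/-p[:,2]+K[0,2],K[1,1]*-p[:,1]/-p[:,2]+K[1,2]],-1)
E
python3 - <<'E'
import numpy as np,cv2
from h import *
c=dict(np.load("top0.npz"));W=cloud(c)
for name,(a,b,x,y) in dict(deck=(305,130,400,230),pile=(175,140,295,225)).items():
    im=c["color"][b:y,a:x,::-1]; im=cv2.resize(im,None,fx=6,fy=6,interpolation=cv2.INTER_CUBIC)
    im=im[:600,:800]; print(name,im.shape); cv2.imwrite(f"pics/{name}_crop.png",im)
for p in [(341,191),(367,187),(337,160),(362,157),(352,165),(203,165),(200,185),(200,198),(220,200),(300,240),(266,156)]:
    print(p,W[p[1],p[0]].round(1))
E
```

```text
deck (600, 570, 3)
pile (510, 720, 3)
(341, 191) [ 547.8 -201.1   70.2]
(367, 187) [ 560.2 -274.2   68.9]
(337, 160) [ 636.2 -191.1   60.3]
(362, 157) [ 646.3 -262.5   58.1]
(352, 165) [ 621.9 -232.5   65.9]
(203, 165) [606.1 174.5 128.4]
(200, 185) [555.7 186.1 100.3]
(200, 198) [521.7 188.8  79.8]
(220, 200) [520.6 142.2  12.9]
(300, 240) [406.9 -93.7   1.2]
(266, 156) [632.8   9.  128.4]
```

View pics/deck_crop.png

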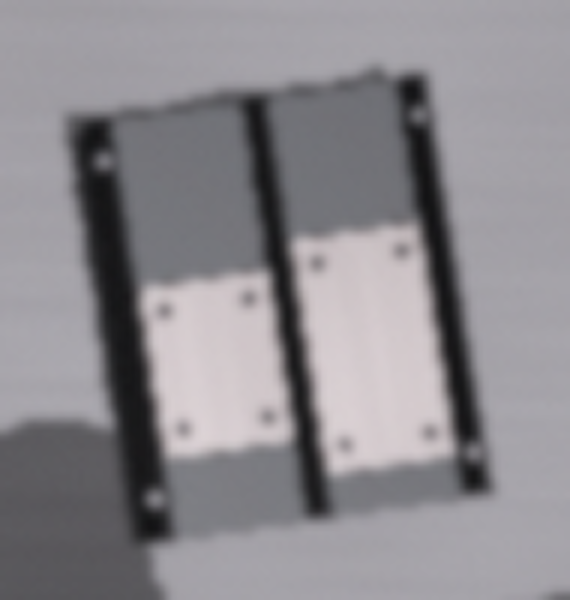

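View pics/pile_crop.png

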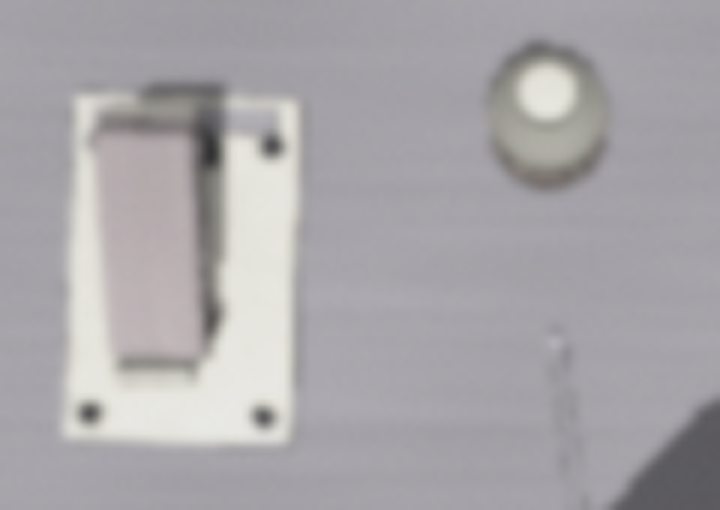

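The crop shows both candidates. The right-hand plate spans crop (295..455, 225..470), about 40 px long in the image, and the left one (140..295, 270..455), about 29 px. So the right plate is the 110 mm one, with its near end about 15 mm from the front edge. The red plates lie on the table. The second crop shows the pile's top face at (95..200, 130..360), with the stop at (158,368).

Run:
```python
import numpy as np,cv2
from h import *
c=dict(np.load("top0.npz"));W=cloud(c)
img=c["color"].astype(int)
g=img.mean(2)
def comp(mask,seed):
    n,l=cv2.connectedComponents(mask.astype(np.uint8)); return l==l[seed[1],seed[0]]
# plates
for nm,seed in (("long",(367,187)),("short",(341,191))):
    m=comp((g>160)&(W[...,2]>40),seed)
    cs,_=cv2.findContours(m.astype(np.uint8),cv2.RETR_EXTERNAL,cv2.CHAIN_APPROX_NONE)
    p=unproj_z(c,cs[0][:,0],68)
    r=cv2.minAreaRect(p[:,:2].astype(np.float32)); print(nm,m.sum(),r,"zmed",np.nanmedian(W[m][:,2]))
# deck
m=comp((W[...,2]>35)&(W[...,2]<85),(352,165))
ys,xs=np.where(m);print("deck px",xs.min(),xs.max(),ys.min(),ys.max())
cs,_=cv2.findContours(m.astype(np.uint8),cv2.RETR_EXTERNAL,cv2.CHAIN_APPROX_NONE)
p=unproj_z(c,cs[0][:,0],68);r=cv2.minAreaRect(p[:,:2].astype(np.float32));print("deck",r);print(cv2.boxPoints(r))
# pile: plane
R=W[150:192,193:208].reshape(-1,3)
box=[]
u,v=np.meshgrid(np.arange(193,207),np.arange(155,186))
R=W[v,u].reshape(-1,3);A=np.c_[R[:,:2],np.ones(len(R))]
k,res,_,_=np.linalg.lstsq(A,R[:,2],rcond=None);rs=R[:,2]-A@k
n=np.r_[-k[:2],1];n/=np.linalg.norm(n);print("plane",k,"n",n,"tilt",np.degrees(np.arccos(n[2])),"yaw",np.degrees(np.arctan2(k[1],k[0])),"rms",rs.std())
# depth-based membership of pile face
d=(W@n)-(R.mean(0)@n)
m=comp((abs(d)<4)&(W[...,2]>60)&(W[...,0]<640)&(W[...,1]>120)&(W[...,1]<230),(200,175))
cs,_=cv2.findContours(m.astype(np.uint8),cv2.RETR_EXTERNAL,cv2.CHAIN_APPROX_NONE)
q=W[m];xa=np.array([k[0],k[1],0]);xa/=np.linalg.norm(xa);xa=np.array([xa[0]*n[2],xa[1]*n[2],np.hypot(n[0],n[1])]);ya=np.cross(n,xa)
# in-plane rect
ab=np.c_[q@xa,q@ya];r=cv2.minAreaRect(ab.astype(np.float32));print("pile",m.sum(),r);cen=R.mean(0)
print("xa",xa,"ya",ya)
print("centre",r[0][0]*xa+r[0][1]*ya+n*(cen@n))
```

```text
long 786 ((558.3663940429688, -273.82489013671875), (109.5207290649414, 58.30499267578125), 9.717814445495605) zmed 68.28742046570676
short 577 ((549.6629028320312, -200.7901153564453), (79.58137512207031, 58.444644927978516), 9.173641204833984) zmed 68.36430187728524
deck px 318 386 142 220
deck ((576.8017578125, -231.92909240722656), (199.97792053222656, 167.42373657226562), 9.207587242126465)
[[ 464.70624 -165.29526]
 [ 491.49603 -330.56177]
 [ 688.8973  -298.56293]
 [ 662.1075  -133.29642]]
plane [-3.27764021e-01 -9.10319768e-01  4.74077378e+02] n [0.23555705 0.65422752 0.7186788 ] tilt 44.0544925038546 yaw -109.80160123778867 rms 24.505235932874026
pile 84 ((-188.79498291015625, 484.1572570800781), (70.89204406738281, 10.69512939453125), 54.63835144042969)
xa [-0.24346266 -0.67618426  0.6953422 ] ya [ 0.9408713  -0.33876421  0.        ]
centre [581.75069171 186.54648532 113.58347828]
```

Run:
```python
import numpy as np,cv2
from h import *
c=dict(np.load("top0.npz"));W=cloud(c)
np.set_printoptions(linewidth=200)
print(W[146:206:3,185:217:2,2].round(0).astype(int))
u,v=np.meshgrid(np.arange(195,206),np.arange(155,187))
R=W[v,u].reshape(-1,3)
for it in range(6):
    A=np.c_[R[:,:2],np.ones(len(R))]
    k=np.linalg.lstsq(A,R[:,2],rcond=None)[0];rs=R[:,2]-A@k;R=R[abs(rs-np.median(rs))<max(3,2*rs.std())]
n=np.r_[-k[:2],1];n/=np.linalg.norm(n);print("plane",k,"tilt",np.degrees(np.arccos(n[2])),"yaw",np.degrees(np.arctan2(k[1],k[0])),"rms",rs.std(),len(R))
```

```text
[[                   0                   -1                    3                   -1                    3                    1                   -4                   -1                    6
                     0                   -3                   -2                   -2                   -2                    2                    0]
 [                   5                    0                    3                    2                    3                    1                   -2                    2                    0
                    -1                    0                    4                    2                   -5                    1                    0]
 [                   3                    1                    0                   -3                    2                    3                    3                   -3                    0
                     0                   -2                    4                    0                   -1                   -4                   -2]
 [                   1                    3                    3             
[... 5210 characters left out ...]
                80
                    79                   80                   78                   13                   13                   10                   11]
 [                   2                    9                   14                   11                   11                   89                   88                   89                   89
                    88                   89                   83                   14                   10                    8                    9]]
plane [ 5.73915558e-01 -3.05827008e-02 -2.14040891e+02] tilt 29.887266854330374 yaw -3.0502813709613212 rms 1.947209937484249 260<stdin>:5: RuntimeWarning: invalid value encountered in cast
```

Deck yaw is about 9.3° and the long plate's near end is about 20 mm behind the edge. The pile tilts 30° with yaw about −3°. First move: hover above the empty track behind the long plate, jaws across the track.

```bash
cat >> h.py <<'E'
from scipy.spatial.transform import Rotation as Ro
def Rtool(yaw_x,tilt=0.):
    """tool down, tool x at yaw_x (deg); tilt: about tool x"""
    x=np.array([np.cos(np.radians(yaw_x)),np.sin(np.radians(yaw_x)),0]);z=np.array([0,0,-1.]);y=np.cross(z,x)
    return Ro.from_matrix(np.c_[x,y,z])*Ro.from_euler('x',tilt,degrees=True)
def rel(pos,R,s=None):
    if s is None:
        from cell import telemetry; s=telemetry.read_state()
    R0=Ro.from_rotvec(s["eef_rot"]);d=R0.inv().apply(np.array(pos)-s["ee_pos"])/1000
    r=(R0.inv()*R).as_rotvec()
    print("t",round(s["t"],2),"pos",s["ee_pos"].round(1),"w",round(s["width"],1),"F",s["contact_force"].round(1),"toolx yaw",round(np.degrees(np.arctan2(*R0.as_matrix()[[1,0],0])),2),"toolz",R0.as_matrix()[:,2].round(4))
    print("shift",d.round(4),"turn",r.round(4));return d,r
E
python3 - <<'E'
from h import *
rel([642,-260,170],Rtool(-80.6))
from cell import viewer
c=viewer.capture("wrist");cv2.imwrite("pics/wrist0.png",c["color"][:,:,::-1]);print(c["camera_matrix"],c["view"])
s=__import__("cell").telemetry.read_state()
Ti=np.linalg.inv(c["view"]);R0=Ro.from_rotvec(s["eef_rot"]);print("cam in tool",R0.inv().apply(Ti[:3,3]-s["ee_pos"]),R0.inv().as_matrix()@Ti[:3,:3])
E
```

```text
t 0.1 pos [ 257.4 -541.3  221.9] w 87.8 F [-0.1  0.8 -0.6] toolx yaw -64.57 toolz [-5.0e-04  1.5e-03 -1.0e+00]
shift [-0.0888 -0.4681  0.0521] turn [1.000e-04 1.600e-03 2.798e-01]
[[325.1922621    0.         279.63237284]
 [  0.         325.1922621  210.45351506]
 [  0.           0.           1.        ]] [[ 4.29246713e-01 -9.03187170e-01 -4.42859064e-04 -6.00672474e+02]
 [ 8.68388338e-01  4.12842994e-01 -2.74704125e-01  3.41005228e+01]
 [ 2.48292073e-01  1.17531269e-01  9.61528703e-01 -3.89984113e+02]
 [ 0.00000000e+00  0.00000000e+00  0.00000000e+00  1.00000000e+00]]
cam in tool [   1.14160957  -74.23133649 -162.08119565] [[ 9.99999488e-01  3.84559300e-04 -9.35479411e-04]
 [ 1.12636200e-04 -9.61488163e-01 -2.74846319e-01]
 [-1.00514709e-03  2.74846073e-01 -9.61487715e-01]]
```

View pics/wrist0.png

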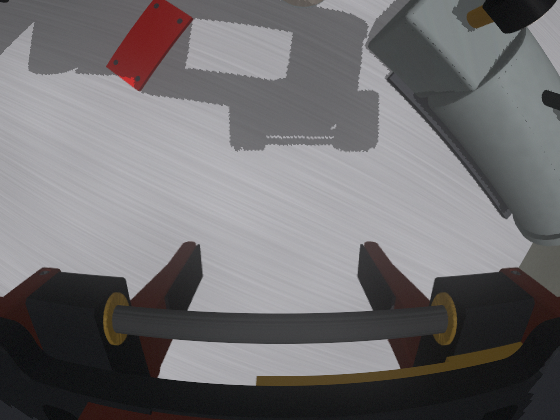

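Run:
```python
from h import *
c=dict(np.load("top0.npz"));W=cloud(c)
for n,(a,b,x,y) in dict(dev=(458,180,559,275),jar=(410,195,450,230)).items():
    R=W[b:y,a:x].reshape(-1,3);R=R[(R[:,2]>30)];print(n,"min",np.nanpercentile(R,1,axis=0).round(),"max",np.nanpercentile(R,99,axis=0).round())
```

```text
dev min [ 377. -765.   36.] max [ 538. -561.  233.]
jar min [ 459. -486.   32.] max [ 522. -425.   84.]
```

>>> {"name": "drive_tool", "arguments": {"plan": [[-0.089, -0.468, 0.052, 0, 0, 0.28, 1], [-0.089, -0.468, 0.052, 0, 0, 0.28, 1], [-0.089, -0.468, 0.052, 0, 0, 0.28, 1], [-0.089, -0.468, 0.052, 0, 0, 0.28, 1], [-0.089, -0.468, 0.052, 0, 0, 0.28, 1]]}}

```text
t: 0.57
ee_pos: [422.4, -420.8, 200.1]
eef_rot: [-2.395, 2.033, 0.001]
contact_force: [-0.2, -0.5, -0.1]
width: 58.0
```

```bash
python3 -c "
from h import *
rel([642,-260,170],Rtool(-80.6))"
```

```text
t 0.57 pos [ 422.4 -420.8  200.1] w 58.0 F [-0.2 -0.5 -0.1] toolx yaw -80.67 toolz [-3.e-04  4.e-04 -1.e+00]
shift [-0.123  -0.2427  0.0301] turn [ 0.0002  0.0005 -0.0012]
```

>>> {"name": "drive_tool", "arguments": {"plan": [[-0.123, -0.243, 0.03, 0, 0, 0, 1], [-0.123, -0.243, 0.03, 0, 0, 0, 1], [-0.123, -0.243, 0.03, 0, 0, 0, 1], [-0.123, -0.243, 0.03, 0, 0, 0, 1], [-0.123, -0.243, 0.03, 0, 0, 0, 1]]}}

```text
t: 0.98
ee_pos: [589.7, -298.1, 177.2]
eef_rot: [2.396, -2.032, -0.001]
contact_force: [0.5, -0.5, 0.3]
width: 24.5
```

```bash
python3 -c "
from h import *
rel([642,-260,170],Rtool(-80.6))"
```

```text
t 0.98 pos [ 589.7 -298.1  177.2] w 24.5 F [ 0.5 -0.5  0.3] toolx yaw -80.61 toolz [-6.e-04  3.e-04 -1.e+00]
shift [-0.029  -0.0579  0.0071] turn [ 0.0005  0.0004 -0.0002]
```

```bash
cat >> h.py <<'E'
def fish_proj(c,X):
    X=np.atleast_2d(X);p=X@c["view"][:3,:3].T+c["view"][:3,3];K=c["camera_matrix"]
    q=np.c_[p[:,0],-p[:,1],-p[:,2]];rho=np.hypot(q[:,0],q[:,1]);th=np.arctan2(rho,q[:,2])
    return np.stack([K[0,0]*th*q[:,0]/rho+K[0,2],K[1,1]*th*q[:,1]/rho+K[1,2]],-1)
def fish_unproj(c,uv,zw):
    K=c["camera_matrix"];Ti=np.linalg.inv(c["view"]);uv=np.atleast_2d(uv).astype(float)
    a=(uv[:,0]-K[0,2])/K[0,0];b=(uv[:,1]-K[1,2])/K[1,1];th=np.hypot(a,b);k=np.sinc(th/np.pi)
    d=np.c_[k*a,-k*b,-np.cos(th)]@Ti[:3,:3].T;o=Ti[:3,3];return o+((zw-o[2])/d[:,2])[:,None]*d
E
python3 - <<'E'
from h import *
from cell import viewer
c=viewer.capture("wrist");cv2.imwrite("pics/wrist1.png",c["color"][:,:,::-1]);np.savez("wrist1.npz",**c)
E
```

```text
(no output)
```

View pics/wrist1.png

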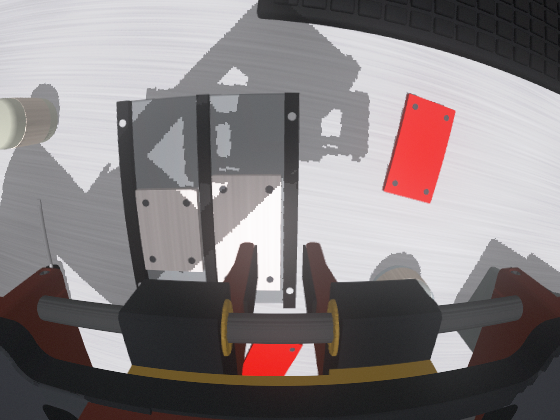

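The wrist view confirms it: the long plate's far edge is at row ~176, cols 211–282, and the short plate's is at row ~190. The empty track behind the long plate is clear.

Run:
```python
from h import *
c=dict(np.load("wrist1.npz"))
im=c["color"][80:320,100:320,::-1];cv2.imwrite("pics/w1crop.png",cv2.resize(im,None,fx=2.5,fy=2.5,interpolation=cv2.INTER_CUBIC))
yaw=np.radians(9.3);ax=np.array([np.cos(yaw),np.sin(yaw)]);ay=np.array([-ax[1],ax[0]]);C=np.array([576.8,-231.9])
for nm,uv,z in [("far L plate corner",(211,176.5),68),("far R",(281.5,176.5),68),("deck far L",(117.5,101.5),68),("deck far R",(299,93.5),68),("short far L",(137,190.5),68),("short far R",(198,189),68)]:
    p=fish_unproj(c,uv,z)[0];d=p[:2]-C;print(nm,p.round(1),"own",round(d@ax,1),round(d@ay,1))
```

```text
far L plate corner [ 607.4 -237.2   68. ] own 29.3 -10.1
far R [ 616.8 -296.9   68. ] own 29.0 -70.6
deck far L [ 663.2 -141.1   68. ] own 100.0 75.7
deck far R [ 688.1 -299.6   68. ] own 98.9 -84.8
short far L [ 584.6 -168.8   68. ] own 17.9 61.0
short far R [ 594.7 -226.9   68. ] own 18.4 2.0
```

View pics/w1crop.png

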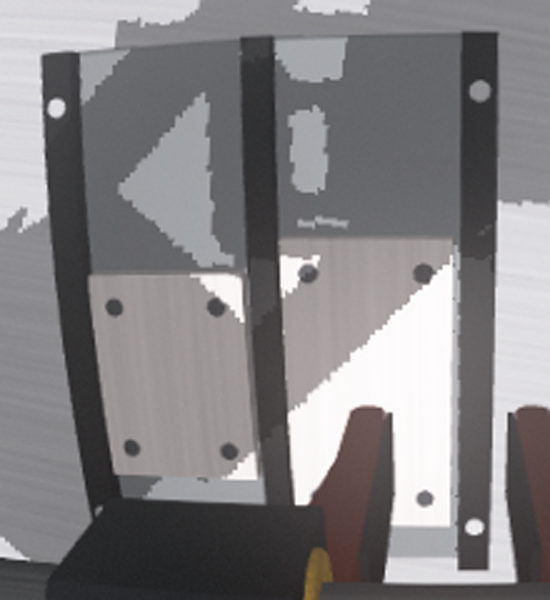

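```bash
cat >> h.py <<'E'
yaw=np.radians(9.3);ax=np.array([np.cos(yaw),np.sin(yaw)]);ay=np.array([-ax[1],ax[0]]);C=np.array([577.5,-236.3])
def deck(x,y,z): return np.r_[C+x*ax+y*ay,z]
E
python3 -c "
from h import *
print(deck(55,-36,63))
rel(deck(55,-36,100),Rtool(-80.7))"
```

```text
[ 637.59480196 -262.93859563   63.        ]
t 1.03 pos [ 595.5 -292.9  176.3] w 20.5 F [ 4.4  2.1 -0.6] toolx yaw -80.44 toolz [ 0.0038  0.0037 -1.    ]
shift [-0.0223 -0.0461  0.0766] turn [-0.0044  0.0031  0.0046]
```

>>> {"name": "drive_tool", "arguments": {"plan": [[-0.022, -0.046, 0.01, 0, 0, 0, 1], [-0.022, -0.046, 0.03, 0, 0, 0, 1], [-0.022, -0.046, 0.05, 0, 0, 0, 1], [-0.022, -0.046, 0.065, 0, 0, 0, 1], [-0.022, -0.046, 0.065, 0, 0, 0, 1]]}}

```text
t: 1.45
ee_pos: [627.8, -268.8, 108.6]
eef_rot: [2.395, -2.03, -0.011]
contact_force: [-0.2, -0.6, -0.6]
width: 0.2
```

```bash
python3 -c "
from h import *
rel(deck(55,-36,63),Rtool(-80.7))"
```

```text
t 1.45 pos [ 627.8 -268.8  108.6] w 0.2 F [-0.2 -0.6 -0.6] toolx yaw -80.57 toolz [-0.0063  0.0034 -1.    ]
shift [-0.004  -0.0109  0.0456] turn [0.0057 0.0044 0.0024]
```

>>> {"name": "drive_tool", "arguments": {"plan": [[-0.004, -0.011, 0.01, 0.005, 0.004, 0, 1], [-0.004, -0.011, 0.024, 0.005, 0.004, 0, 1], [-0.004, -0.011, 0.036, 0.005, 0.004, 0, 1], [-0.004, -0.011, 0.042, 0.005, 0.004, 0, 1], [-0.004, -0.011, 0.042, 0.005, 0.004, 0, 1]]}}

```text
t: 1.87
ee_pos: [639.6, -264.3, 69.2]
eef_rot: [-2.395, 2.032, -0.006]
contact_force: [-0.5, 0.7, -0.5]
width: 0.4
```

```bash
python3 -c "
from h import *
rel(deck(55,-36,63),Rtool(-80.7))"
```

```text
t 1.87 pos [ 639.6 -264.3   69.2] w 0.4 F [-0.5  0.7 -0.5] toolx yaw -80.62 toolz [ 0.0035 -0.0019 -1.    ]
shift [-0.0017  0.0017  0.0062] turn [-0.0031 -0.0025  0.0013]
```

>>> {"name": "drive_tool", "arguments": {"plan": [[-0.001, 0.001, 0.003, 0, 0, 0, 1], [-0.001, 0.001, 0.006, 0, 0, 0, 1], [-0.001, 0.005, 0.006, 0, 0, 0, 1], [-0.001, 0.01, 0.006, 0, 0, 0, 1], [-0.001, 0.014, 0.006, 0, 0, 0, 1]]}}

```text
t: 2.28
ee_pos: [626.0, -266.3, 65.0]
eef_rot: [-2.395, 2.032, -0.01]
contact_force: [-0.4, 1.0, 0.2]
width: 0.4
```

```bash
python3 -c "
from h import *
rel(deck(-23,-37,63),Rtool(-80.7))"
```

```text
t 2.28 pos [ 626.  -266.3   65. ] w 0.4 F [-0.4  1.   0.2] toolx yaw -80.62 toolz [ 0.0058 -0.0033 -1.    ]
shift [-0.0005  0.066   0.0017] turn [-0.0052 -0.0042  0.0014]
```

>>> {"name": "drive_tool", "arguments": {"plan": [[0, 0.005, 0.001, -0.004, -0.003, 0, 1], [0, 0.012, 0.001, -0.004, -0.003, 0, 1], [0, 0.019, 0.001, -0.004, -0.003, 0, 1], [0, 0.026, 0.001, -0.004, -0.003, 0, 1], [0, 0.032, 0.001, -0.004, -0.003, 0, 1]]}}

```text
t: 2.7
ee_pos: [594.2, -271.5, 63.7]
eef_rot: [-2.395, 2.032, -0.003]
contact_force: [1.8, 0.9, 0.5]
width: 0.4
```

```bash
python3 -c "
from h import *
rel(deck(-23,-37,63),Rtool(-80.7))
from cell import viewer
c=viewer.capture('wrist');cv2.imwrite('pics/wrist2.png',c['color'][:,:,::-1])"
```

```text
t 2.7 pos [ 594.2 -271.5   63.7] w 0.4 F [1.8 0.9 0.5] toolx yaw -80.62 toolz [ 1.4e-03 -9.0e-04 -1.0e+00]
shift [-0.0005  0.0338  0.0006] turn [-0.0012 -0.0011  0.0013]
```

View pics/wrist2.png

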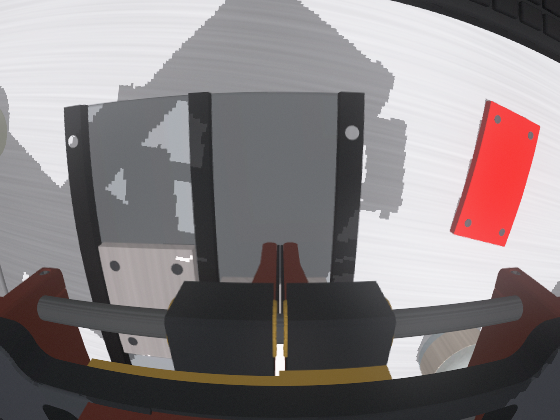

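The wrist view shows the shut fingers (277,260) against the plate's far end (row ~278) and the plate sliding. I'll keep pushing.

>>> {"name": "drive_tool", "arguments": {"plan": [[0, 0.006, 0, 0, 0, 0, 1], [0, 0.013, 0, 0, 0, 0, 1], [0, 0.019, 0, 0, 0, 0, 1], [0, 0.024, 0, 0, 0, 0, 1], [0, 0.027, 0, 0, 0, 0, 1]]}}

```text
t: 3.17
ee_pos: [567.4, -275.7, 63.4]
eef_rot: [-2.395, 2.033, -0.001]
contact_force: [1.3, 0.9, -0.9]
width: 0.6
```

Run:
```python
from h import *
rel(deck(-23,-37,63),Rtool(-80.7))
from cell import viewer
c=viewer.capture('top');np.savez("top1.npz",**c)
im=c["color"][120:240,300:410,::-1];cv2.imwrite("pics/top1.png",cv2.resize(im,None,fx=5,fy=5,interpolation=cv2.INTER_CUBIC))
c=viewer.capture('scene');np.savez("scene1.npz",**c)
im=c["color"][150:270,140:280,::-1];cv2.imwrite("pics/scene1.png",cv2.resize(im,None,fx=5,fy=5,interpolation=cv2.INTER_CUBIC))
```

```text
t 3.17 pos [ 567.4 -275.7   63.4] w 0.6 F [ 1.3  0.9 -0.9] toolx yaw -80.63 toolz [ 7.e-04 -5.e-04 -1.e+00]
shift [-0.0003  0.0067  0.0004] turn [-0.0006 -0.0006  0.0013]
```

View pics/top1.png

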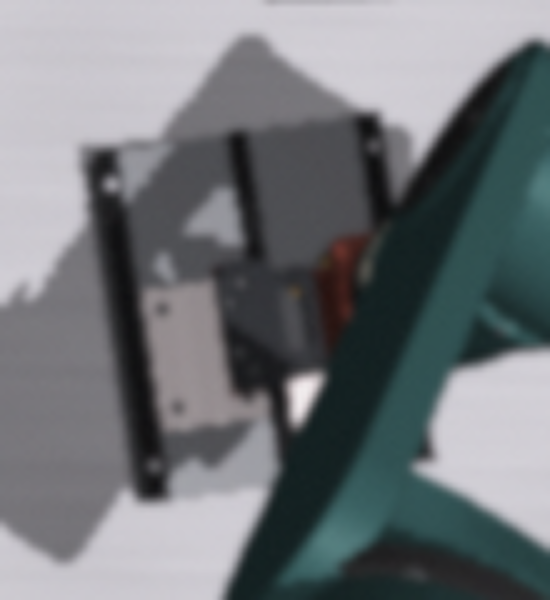

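View pics/scene1.png

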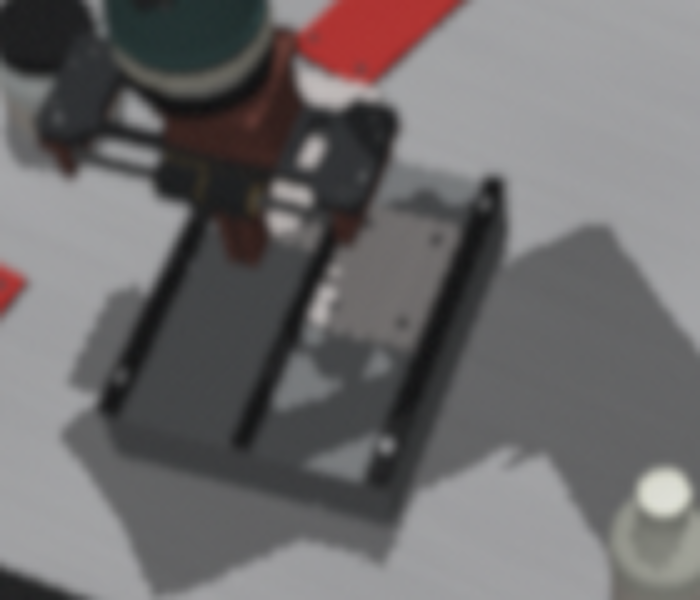

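The arm hides the plate's near end in both views. By dead reckoning it is out about 36 mm. I'll push 5 mm more, back off, lift, and measure with the wrist camera.

>>> {"name": "drive_tool", "arguments": {"plan": [[0, 0.003, 0, 0, 0, 0, 1], [0, 0.005, 0, 0, 0, 0, 1], [0, 0.005, 0, 0, 0, 0, 1], [0, -0.008, 0, 0, 0, 0, 1], [0, -0.02, -0.01, 0, 0, 0, 1]]}}

```text
t: 3.68
ee_pos: [586.2, -271.6, 71.6]
eef_rot: [2.394, -2.033, -0.005]
contact_force: [-0.1, -0.3, -0.4]
width: 0.4
```

>>> {"name": "drive_tool", "arguments": {"plan": [[0, 0, -0.04, 0, 0, 0, 0], [0, 0, -0.08, 0, 0, 0, -1], [0, 0, -0.12, 0, 0, 0, -1], [0, 0.03, -0.14, 0, 0, 0, -1], [0, 0.03, -0.14, 0, 0, 0, -1]]}}

```text
t: 4.1
ee_pos: [557.6, -279.0, 219.0]
eef_rot: [2.395, -2.032, 0.012]
contact_force: [0.3, -0.1, -0.9]
width: 30.3
```

Run:
```python
from h import *
rel(deck(-23,-37,63),Rtool(-80.7))
from cell import viewer
c=viewer.capture('wrist');np.savez("wrist3.npz",**c);cv2.imwrite('pics/wrist3.png',c['color'][:,:,::-1])
```

```text
t 4.1 pos [ 557.6 -279.   219. ] w 30.3 F [ 0.3 -0.1 -0.9] toolx yaw -80.61 toolz [ 0.0055 -0.0057 -1.    ]
shift [-0.0029 -0.0028  0.156 ] turn [-0.0045 -0.0065  0.0016]
```

View pics/wrist3.png

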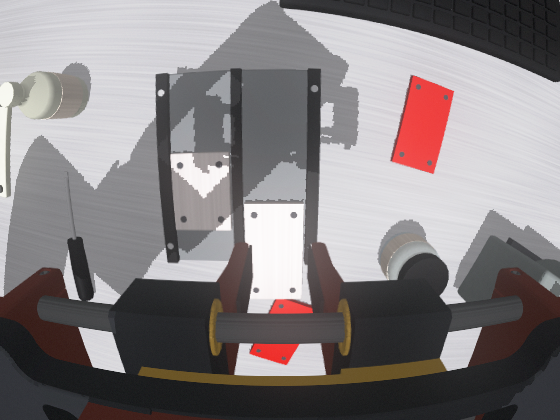

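The wrist view now shows the long plate at rows 203–299, cols 245–304, past the deck's front edge (left rail end at (172,262)). Computing positions.

Run:
```python
from h import *
c=dict(np.load("wrist3.npz"))
im=c["color"][60:320,150:340,::-1];cv2.imwrite("pics/w3crop.png",cv2.resize(im,None,fx=2.3,fy=2.3,interpolation=cv2.INTER_CUBIC))
for nm,uv,z in [("farL",(244.5,203),68),("farR",(304,203),68),("nearL",(253,299),68),("nearR",(303,298.5),68),("deckfarL",(156.5,75),68),("deckfarR",(321,69),68),("deck frontL",(167,263),68),("front L2",(179,262),68)]:
    p=fish_unproj(c,uv,z)[0];d=p[:2]-C;print(nm,p.round(1),"own",round(d@ax,1),round(d@ay,1))
```

```text
farL [ 546.1 -248.2   68. ] own -32.9 -6.7
farR [ 555.7 -306.8   68. ] own -32.9 -66.0
nearL [ 438.1 -271.5   68. ] own -143.2 -12.2
nearR [ 447.7 -326.4   68. ] own -142.7 -68.0
deckfarL [ 661.9 -141.1   68. ] own 98.7 80.3
deckfarR [ 688.5 -300.1   68. ] own 99.2 -80.9
deck frontL [ 464.8 -171.3   68. ] own -100.7 82.3
front L2 [ 468.9 -185.2   68. ] own -99.0 68.0
```

View pics/w3crop.png

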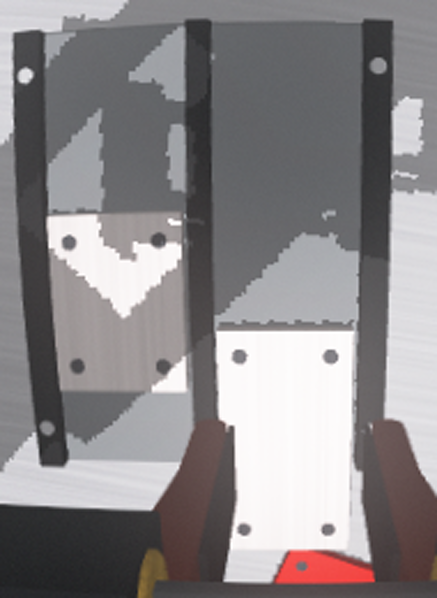

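Plate spans own x −143..−33, so it is out 43 mm (under half its length), centred at own y ≈ −36.5. I'll grip at own x = −116, with the fingers straddling the sides in front of the deck edge.

```bash
python3 -c "
from h import *
print(deck(-116,-36.5,45.3))
rel(deck(-116,-36.5,130),Rtool(-80.7))"
```

```text
[ 468.92327637 -291.0662769    45.3       ]
t 4.15 pos [ 558.  -278.2  216.3] w 34.2 F [-0.4 -0.3 -0.7] toolx yaw -80.67 toolz [ 0.0043 -0.0034 -1.    ]
shift [-0.0021  0.0903  0.086 ] turn [-0.0036 -0.0041  0.0006]
```

>>> {"name": "drive_tool", "arguments": {"plan": [[-0.002, 0.03, 0.01, 0, 0, 0, -1], [-0.002, 0.065, 0.03, 0, 0, 0, -1], [-0.002, 0.09, 0.055, -0.004, -0.003, 0, -1], [-0.002, 0.09, 0.08, -0.004, -0.003, 0, -1], [-0.002, 0.09, 0.08, -0.004, -0.003, 0, -1]]}}

```text
t: 4.57
ee_pos: [464.6, -287.1, 127.9]
eef_rot: [2.393, -2.033, -0.023]
contact_force: [-0.3, 0.3, -0.1]
width: 67.8
```

>>> {"name": "drive_tool", "arguments": {"plan": [[0, 0, 0, 0, 0, 0, -1], [0, 0, 0, 0, 0, 0, -1], [0, 0, 0, 0, 0, 0, -1]]}}

```text
t: 4.82
ee_pos: [470.9, -290.6, 134.3]
eef_rot: [2.396, -2.031, -0.002]
contact_force: [-0.9, 0.8, -0.4]
width: 86.2
```

Run:
```python
from h import *
rel(deck(-116,-36.5,45.3),Rtool(-80.7))
from cell import viewer
c=viewer.capture('wrist');np.savez("wrist4.npz",**c);cv2.imwrite('pics/wrist4.png',c['color'][:,:,::-1])
```

```text
t 4.82 pos [ 470.9 -290.6  134.3] w 86.2 F [-0.9  0.8 -0.4] toolx yaw -80.58 toolz [-1.4e-03  2.0e-04 -1.0e+00]
shift [0.0002 0.0019 0.0891] turn [0.0013 0.0005 0.0021]
```

View pics/wrist4.png

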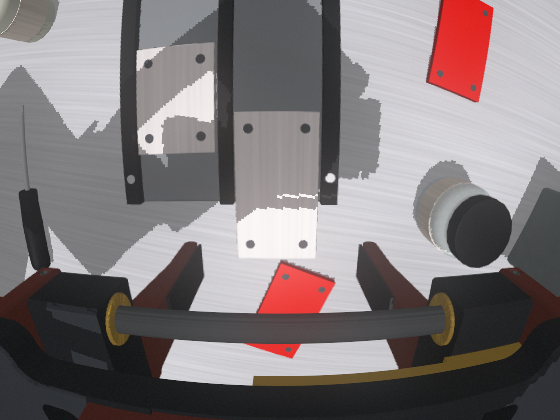

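The plate's near end is at row 258, cols 239–316, and the deck edge is at row ~204. Checking against the planned grip.

Run:
```python
from h import *
c=dict(np.load("wrist4.npz"))
s=__import__("cell").telemetry.read_state();R0=Ro.from_rotvec(s["eef_rot"])
for nm,uv,z in [("farL",(234,111.5),68),("farR",(320.5,111.5),68),("nearL",(238.5,258),68),("nearR",(316,258),68),("frontL",(127,204),68),("frontR",(338,204.5),68)]:
    p=fish_unproj(c,uv,z)[0];d=p[:2]-C;print(nm,p.round(1),"own",round(d@ax,1),round(d@ay,1),"tool",R0.inv().apply(p-s["ee_pos"]).round(1))
```

```text
farL [ 545.8 -247.7   68. ] own -33.1 -6.1 tool [-30.1 -81.1  66.4]
farR [ 555.6 -307.    68. ] own -33.0 -66.3 tool [ 30.1 -81.   66.4]
nearL [ 437.4 -265.6   68. ] own -143.0 -6.3 tool [-30.1  28.8  66.5]
nearR [ 447.2 -324.7   68. ] own -142.8 -66.2 tool [29.7 28.8 66.5]
frontL [ 466.  -171.7   68. ] own -99.6 81.8 tool [-118.1  -14.7   66.5]
frontR [ 491.8 -332.3   68. ] own -100.1 -80.9 tool [ 44.6 -13.9  66.5]
```

The plate is centred between the jaws (±30 mm) with 14 mm from tool centre to the deck edge. Descending.

>>> {"name": "drive_tool", "arguments": {"plan": [[0, 0.001, 0.025, 0, 0, 0, -1], [0, 0.001, 0.05, 0, 0, 0, -1], [0, 0.001, 0.07, 0, 0, 0, -1], [0, 0.001, 0.085, 0, 0, 0, -1], [0, 0.001, 0.087, 0, 0, 0, -1]]}}

```text
t: 5.28
ee_pos: [467.6, -289.2, 44.8]
eef_rot: [2.396, -2.031, -0.009]
contact_force: [0.5, -0.5, -0.3]
width: 88.3
```

>>> {"name": "drive_tool", "arguments": {"plan": [[0, 0, 0, 0, 0, 0, -1], [0, 0, 0, 0, 0, 0, -1]]}}

```text
t: 5.45
ee_pos: [469.0, -290.6, 47.4]
eef_rot: [2.396, -2.031, -0.003]
contact_force: [0.9, -0.3, -0.0]
width: 87.9
```

```bash
python3 -c "
from h import *
rel(deck(-116,-36.5,45.3),Rtool(-80.7))"
```

```text
t 5.45 pos [ 469.  -290.6   47.4] w 87.9 F [ 0.9 -0.3 -0. ] toolx yaw -80.59 toolz [-1.8e-03  4.0e-04 -1.0e+00]
shift [0.0005 0.0002 0.0021] turn [0.0018 0.0007 0.0019]
```

Now lower the last 2 mm and close on the plate.

>>> {"name": "drive_tool", "arguments": {"plan": [[0, 0, 0.002, 0, 0, 0, 0.2], [0, 0, 0.002, 0, 0, 0, 0.5], [0, 0, 0.002, 0, 0, 0, 1], [0, 0, 0.002, 0, 0, 0, 1], [0, 0, 0.002, 0, 0, 0, 1]]}}

```text
t: 5.87
ee_pos: [468.0, -290.0, 44.7]
eef_rot: [2.395, -2.032, -0.005]
contact_force: [-0.9, 0.2, 2.2]
width: 59.7
```

>>> {"name": "drive_tool", "arguments": {"plan": [[0, 0, 0, 0, 0, 0, 1], [0, 0, 0, 0, 0, 0, 1], [0, 0, 0, 0, 0, 0, 1], [0, 0, 0, 0, 0, 0, 1]]}}

```text
t: 6.2
ee_pos: [468.0, -290.0, 44.6]
eef_rot: [2.395, -2.032, -0.005]
contact_force: [-0.7, 1.1, 5.4]
width: 60.0
```

Run:
```python
from h import *
rel(deck(-116,-36.5,45.3),Rtool(-80.7))
from cell import viewer
c=viewer.capture('wrist');np.savez("wrist5.npz",**c);cv2.imwrite('pics/wrist5.png',c['color'][:,:,::-1])
```

```text
t 6.2 pos [ 468.  -290.    44.6] w 60.0 F [-0.7  1.1  5.4] toolx yaw -80.62 toolz [-0.0032  0.0015 -1.    ]
shift [ 0.0012 -0.0008 -0.0007] turn [0.0029 0.002  0.0014]
```

View pics/wrist5.png

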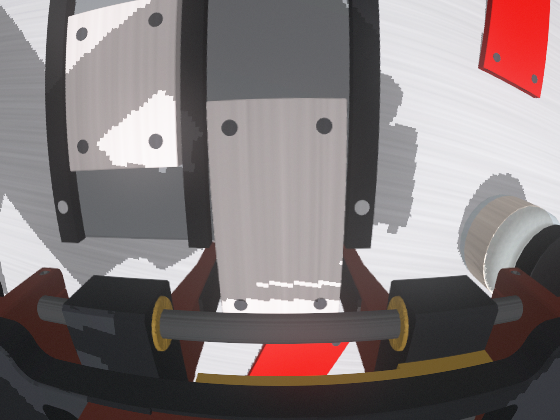

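The fingers close on the plate sides and the width reads 60.0. Lifting.

>>> {"name": "drive_tool", "arguments": {"plan": [[0, 0, -0.005, 0, 0, 0, 1], [0, 0, -0.015, 0, 0, 0, 1], [0, 0, -0.035, 0, 0, 0, 1], [0, 0, -0.06, 0, 0, 0, 1], [0, 0, -0.085, 0, 0, 0, 1]]}}

```text
t: 6.67
ee_pos: [467.6, -289.7, 130.2]
eef_rot: [2.395, -2.031, -0.008]
contact_force: [1.3, 0.1, -0.7]
width: 59.5
```

>>> {"name": "drive_tool", "arguments": {"plan": [[0, 0, -0.03, 0, 0, 0, 1], [0, 0, -0.06, 0, 0, 0, 1], [0, 0, -0.085, 0, 0, 0, 1], [0, 0, -0.1, 0, 0, 0, 1], [0, 0, -0.1, 0, 0, 0, 1]]}}

```text
t: 7.08
ee_pos: [470.4, -291.8, 233.7]
eef_rot: [2.395, -2.032, 0.006]
contact_force: [0.5, 0.1, -0.9]
width: 59.7
```

Run:
```python
from h import *
rel(deck(-116,-36.5,245.3),Rtool(-80.7))
from cell import viewer
c=viewer.capture('wrist');np.savez("wrist6.npz",**c);cv2.imwrite('pics/wrist6.png',c['color'][:,:,::-1])
```

```text
t 7.08 pos [ 470.4 -291.8  233.7] w 59.7 F [ 0.5  0.1 -0.9] toolx yaw -80.61 toolz [ 0.0025 -0.0032 -1.    ]
shift [-0.0009  0.0013 -0.0116] turn [-0.0019 -0.0035  0.0016]
```

View pics/wrist6.png

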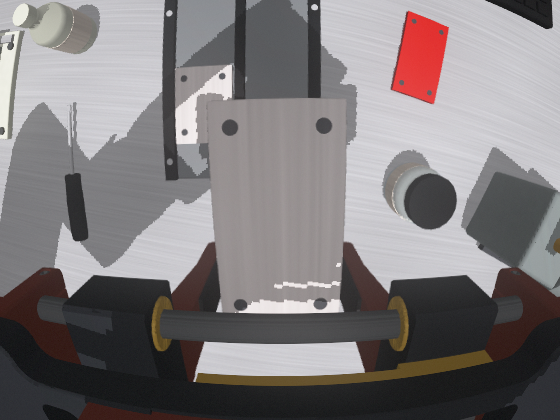

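The plate is in the same place in the tool frame as at the grasp: screws at (230,127) and (324,125), far edge at row 99. It did not slip. Next I'll carry it high towards the pile and stop where the pile is visible beside the plate.

Run:
```python
from h import *
rel([430,40,270],Rtool(-93))
c=dict(np.load("wrist6.npz"));s=__import__("cell").telemetry.read_state()
# plate in tool frame from depth
K=c["camera_matrix"];z=c["z_map"]
v,u=np.mgrid[140:270:4,235:325:4]
a=(u-K[0,2])/K[0,0];b=(v-K[1,2])/K[1,1];th=np.hypot(a,b);k=np.sinc(th/np.pi)
zz=z[v,u];d=np.stack([k*a,-k*b,-np.cos(th)],-1);P=d/np.cos(th)[...,None]*zz[...,None]
W=P.reshape(-1,3)@np.linalg.inv(c["view"])[:3,:3].T+np.linalg.inv(c["view"])[:3,3]
T=Ro.from_rotvec(s["eef_rot"]).inv().apply(W-s["ee_pos"]);T=T[zz.ravel()>0]
A=np.c_[T[:,:2],np.ones(len(T))];kk=np.linalg.lstsq(A,T[:,2],rcond=None)[0];print("plane in tool z=",kk,"rms",(T[:,2]-A@kk).std(),"z at y=-28",kk[2]-28*kk[1], len(T))
R0=Ro.from_rotvec(s["eef_rot"])
for zt in (-23.4,-22):
  zw=s["ee_pos"][2]-zt
  for uv in [(208,100),(346,99)]:
    p=fish_unproj(c,uv,zw)[0];print(zt,R0.inv().apply(p-s["ee_pos"]).round(1))
```

```text
t 7.13 pos [ 469.4 -291.1  231.4] w 59.7 F [-0.7  0.5 -1.8] toolx yaw -80.61 toolz [-0.     -0.0012 -1.    ]
shift [-0.333  -0.0151 -0.039 ] turn [ 1.000e-04 -1.200e-03  2.162e-01]
plane in tool z= [-4.13069014e-03 -9.37541459e-05 -2.56037237e+01] rms 0.6163271132744589 z at y=-28 -25.60109855817145 757
-23.4 [-28.6 -84.8 -23.5]
-23.4 [ 31.1 -85.2 -23.4]
-22 [-28.9 -84.9 -22.1]
-22 [ 31.4 -85.3 -22. ]
```

>>> {"name": "drive_tool", "arguments": {"plan": [[-0.03, 0, -0.035, 0, 0, 0.02, 1], [-0.07, -0.002, -0.037, 0, 0, 0.06, 1], [-0.11, -0.004, -0.038, 0, 0, 0.1, 1], [-0.15, -0.006, -0.039, 0, 0, 0.14, 1], [-0.19, -0.008, -0.039, 0, 0, 0.18, 1]]}}

```text
t: 7.55
ee_pos: [444.0, -99.7, 267.4]
eef_rot: [2.199, -2.241, -0.009]
contact_force: [0.5, 1.3, -0.9]
width: 60.1
```

Run:
```python
from h import *
rel([430,40,270],Rtool(-93))
```

```text
t 7.55 pos [444.  -99.7 267.4] w 60.1 F [ 0.5  1.3 -0.9] toolx yaw -91.1 toolz [-0.0055  0.0026 -1.    ]
shift [-0.1394  0.0167 -0.0022] turn [0.0056 0.0024 0.0333]
```

>>> {"name": "drive_tool", "arguments": {"plan": [[-0.035, 0.004, 0, 0, 0, 0.033, 1], [-0.07, 0.008, 0, 0, 0, 0.033, 1], [-0.105, 0.012, 0, 0, 0, 0.033, 1], [-0.125, 0.015, 0, 0, 0, 0.033, 1], [-0.13, 0.016, 0, 0, 0, 0.033, 1]]}}

```text
t: 7.97
ee_pos: [429.5, 31.7, 267.3]
eef_rot: [2.168, -2.27, -0.011]
contact_force: [0.4, -0.3, -1.7]
width: 60.0
```

>>> {"name": "drive_tool", "arguments": {"plan": [[0, 0, 0, 0, 0, 0, 1], [0, 0, 0, 0, 0, 0, 1], [0, 0, 0, 0, 0, 0, 1]]}}

```text
t: 8.22
ee_pos: [431.7, 27.6, 268.4]
eef_rot: [2.164, -2.275, -0.006]
contact_force: [0.4, -0.7, -0.4]
width: 59.6
```

Run:
```python
from h import *
rel([430,40,270],Rtool(-93))
from cell import viewer
c=viewer.capture('wrist');np.savez("wrist7.npz",**c);cv2.imwrite('pics/wrist7.png',c['color'][:,:,::-1])
c=viewer.capture('top');np.savez("top2.npz",**c);cv2.imwrite('pics/top2.png',c['color'][:,:,::-1])
```

```text
t 8.22 pos [431.7  27.6 268.4] w 59.6 F [ 0.4 -0.7 -0.4] toolx yaw -92.87 toolz [-0.0042  0.001  -1.    ]
shift [-0.0123  0.0023 -0.0016] turn [0.0043 0.0008 0.0023]
```

View pics/wrist7.png

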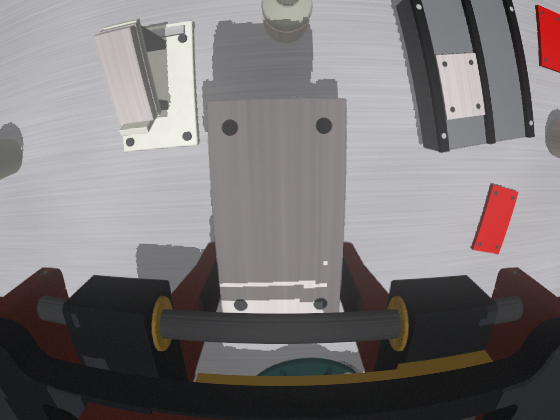

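Pile in the wrist view: top face from (97,33)/(137,22) at the high end down to (122,127)/(155,118). The stop is near (135,130). The short plate is still in its track at (460,85).

Run:
```python
from h import *
c=dict(np.load("wrist7.npz"))
im=c["color"][10:150,80:210,::-1];cv2.imwrite("pics/w7crop.png",cv2.resize(im,None,fx=4.2,fy=4.2,interpolation=cv2.INTER_CUBIC))
```

```text
(no output)
```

View pics/w7crop.png

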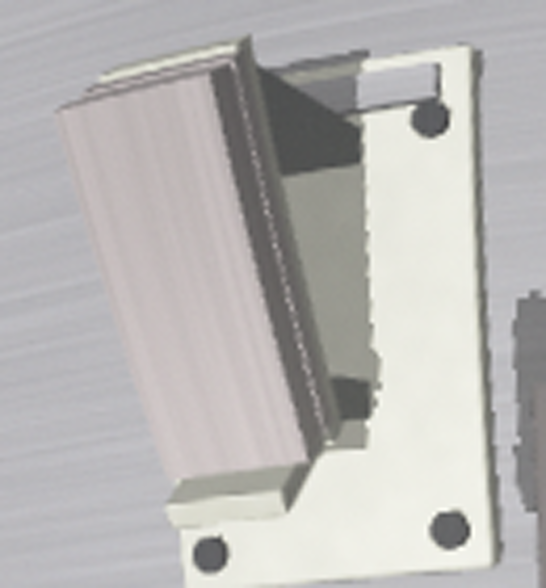

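```bash
cat > fitpile.py <<'E'
from h import *
from scipy.optimize import least_squares
def pileR(yaw): return Ro.from_euler('z',yaw)*Ro.from_euler('y',-30,degrees=True)
def fit(c,pts,own,projf,freez=False):
    pts=np.array(pts,float);own=np.array(own,float)
    def f(q):
        X=pileR(q[2]/100).apply(own)+np.array([q[0],q[1],q[3] if freez else 105.])
        return (projf(c,X)-pts).ravel()
    r=least_squares(f,[570,186,-3,105] if freez else [570,186,-3]);print("x,y,yaw deg,z",r.x[:2].round(2),np.degrees(r.x[2]/100).round(2),r.x[3:],"res px",r.fun.reshape(-1,2).round(1).tolist());return r.x
E
python3 - <<'E'
from fitpile import *
c=dict(np.load("wrist7.npz"))
cr=np.array([(58,110),(226,67),(309,462),(168,480)]);px=(cr+.5)/4.2-.5+[80,10]
own=[(55,22,0),(55,-22,0),(-55,-22,0),(-55,22,0)]
print(px.round(1).tolist())
fit(c,px,own,fish_proj);fit(c,px,own,fish_proj,True);fit(c,px[:3],own[:3],fish_proj)
q=fit(c,px,own,fish_proj,True)
# stop top check
R=pileR(q[2]/100);P=fish_proj(c,R.apply(np.array([(-55,18,0),(-55,-18,0),(-55,18,14),(-55,-18,14),(-63,18,14),(-63,-18,14)]))+[q[0],q[1],q[3]])
print("stop pred crop",((P-[80,10]+.5)*4.2-.5).round().tolist())
t=dict(np.load("top0.npz"));cr=np.array([(95,128),(190,128),(200,358),(117,358)]);px=(cr+.5)/6-.5+[175,140]
fit(t,px,own,proj);fit(t,px,own,proj,True)
E
```

```text
[[93.4, 35.8], [133.4, 25.6], [153.2, 119.6], [119.6, 123.9]]
x,y,yaw deg,z [566.6  183.78] -1.91 [] res px [[1.0, -0.9], [-1.5, 1.2], [0.4, 0.1], [0.3, -0.6]]
x,y,yaw deg,z [566.06 182.48] -1.96 [107.71469811] res px [[0.7, -1.2], [-1.4, 0.8], [0.6, 0.5], [0.2, -0.2]]
x,y,yaw deg,z [566.79 183.68] -1.86 [] res px [[1.0, -1.0], [-1.4, 1.0], [0.5, -0.1]]
x,y,yaw deg,z [566.06 182.48] -1.96 [107.71469811] res px [[0.7, -1.2], [-1.4, 0.8], [0.6, 0.5], [0.2, -0.2]]
stop pred crop [[181.0, 478.0], [298.0, 465.0], [163.0, 505.0], [282.0, 493.0], [171.0, 530.0], [289.0, 519.0]]
x,y,yaw deg,z [567.31 186.3 ] 0.07 [] res px [[-0.5, 0.3], [0.4, 0.6], [1.2, -0.3], [-1.0, -0.6]]
x,y,yaw deg,z [566.86 185.56] 0.06 [109.22907594] res px [[-0.6, 0.2], [0.5, 0.5], [1.2, -0.3], [-1.1, -0.5]]
```

Run:
```python
from fitpile import *
c=dict(np.load("wrist7.npz"))
own=np.array([(55,22,0),(55,-22,0),(-55,-22,0),(-55,22,0)])
X=pileR(np.radians(-1.9)).apply(own)+[566.5,183.5,105]
t=np.array([1.,-74.2,-162.]);Rc=np.array([[1,0,0],[0,-.9615,-.2748],[0,.2748,-.9615]])
for pos,tilt in [((432,28,268),0),((430,60,220),0),((440,80,200),0),((400,80,200),0),((430,80,200),-30),((430,80,200),30),((400,100,160),0),((380,110,160),30),((350,186,200),30),((350,186,200),-30),((350,186,180),0),((370,186,180),0)]:
    R=Rtool(-92,tilt).as_matrix();o=np.array(pos)+R@t;M=(R@Rc).T
    cc=dict(view=np.r_[np.c_[M,-M@o],[[0,0,0,1]]],camera_matrix=c["camera_matrix"])
    print(pos,tilt,R[:,2].round(2),fish_proj(cc,X).round().tolist())
```

```text
(432, 28, 268) 0 [ 0.  0. -1.] [[98.0, 32.0], [136.0, 24.0], [156.0, 118.0], [122.0, 121.0]]
(430, 60, 220) 0 [ 0.  0. -1.] [[102.0, 10.0], [148.0, 1.0], [168.0, 113.0], [128.0, 116.0]]
(440, 80, 200) 0 [ 0.  0. -1.] [[110.0, 9.0], [162.0, -0.0], [182.0, 121.0], [138.0, 125.0]]
(400, 80, 200) 0 [ 0.  0. -1.] [[113.0, -34.0], [164.0, -44.0], [180.0, 78.0], [135.0, 82.0]]
(430, 80, 200) -30 [-0.5   0.02 -0.87] [[35.0, -63.0], [102.0, -89.0], [158.0, 42.0], [106.0, 51.0]]
(430, 80, 200) 30 [ 0.5  -0.02 -0.87] [[147.0, 77.0], [189.0, 73.0], [192.0, 184.0], [152.0, 185.0]]
(400, 100, 160) 0 [ 0.  0. -1.] [[113.0, -61.0], [174.0, -75.0], [189.0, 69.0], [137.0, 74.0]]
(380, 110, 160) 30 [ 0.5  -0.02 -0.87] [[172.0, 11.0], [217.0, 6.0], [216.0, 118.0], [171.0, 121.0]]
(350, 186, 200) 30 [ 0.5  -0.02 -0.87] [[254.0, 13.0], [294.0, 13.0], [295.0, 110.0], [253.0, 110.0]]
(350, 186, 200) -30 [-0.5   0.02 -0.87] [[217.0, -244.0], [315.0, -247.0], [306.0, -84.0], [234.0, -82.0]]
(350, 186, 180) 0 [ 0.  0. -1.] [[241.0, -118.0], [301.0, -119.0], [299.0, 8.0], [245.0, 9.0]]
(370, 186, 180) 0 [ 0.  0. -1.] [[241.0, -100.0], [303.0, -101.0], [300.0, 31.0], [246.0, 31.0]]
```

Run:
```python
from h import *
rel([430,80,210],Rtool(-92,30))
```

```text
t 8.32 pos [431.9  27.5 268.7] w 59.9 F [ 0.1  0.2 -1.4] toolx yaw -92.92 toolz [-0.0037  0.0013 -1.    ]
shift [-0.0523  0.0043  0.0588] turn [ 0.5274 -0.0031 -0.0159]
```

>>> {"name": "drive_tool", "arguments": {"plan": [[-0.01, 0.001, 0.005, 0.1, 0, 0, 1], [-0.02, 0.002, 0.01, 0.2, 0, 0, 1], [-0.03, 0.003, 0.02, 0.3, 0, 0, 1], [-0.04, 0.004, 0.03, 0.4, 0, -0.01, 1], [-0.052, 0.004, 0.04, 0.5, 0, -0.016, 1]]}}

```text
t: 8.73
ee_pos: [430.4, 80.3, 229.8]
eef_rot: [-1.909, 1.977, -0.51]
contact_force: [-0.6, -1.0, -2.9]
width: 59.5
```

Run:
```python
from h import *
rel([430,80,210],Rtool(-92,30))
```

```text
t 8.73 pos [430.4  80.3 229.8] w 59.5 F [-0.6 -1.  -2.9] toolx yaw -92.03 toolz [ 0.4817 -0.0185 -0.8762]
shift [0.0002 0.0098 0.0172] turn [ 0.0206 -0.0017  0.0004]
```

>>> {"name": "drive_tool", "arguments": {"plan": [[0, 0.01, 0.014, 0.02, 0, 0, 1], [0, 0.01, 0.014, 0.02, 0, 0, 1], [0, 0.01, 0.014, 0.02, 0, 0, 1], [0, 0.01, 0.014, 0.02, 0, 0, 1]]}}

```text
t: 9.07
ee_pos: [429.9, 80.3, 213.3]
eef_rot: [-1.901, 1.968, -0.524]
contact_force: [1.3, -0.1, -1.1]
width: 59.7
```

>>> {"name": "drive_tool", "arguments": {"plan": [[0, 0, 0, 0, 0, 0, 1], [0, 0, 0, 0, 0, 0, 1]]}}

```text
t: 9.23
ee_pos: [430.1, 80.5, 213.5]
eef_rot: [-1.9, 1.967, -0.524]
contact_force: [-0.1, -0.3, -1.0]
width: 59.5
```

Run:
```python
from h import *
rel([430,80,210],Rtool(-92,30))
from cell import viewer
c=viewer.capture('wrist');np.savez("wrist8.npz",**c);cv2.imwrite('pics/wrist8.png',c['color'][:,:,::-1])
im=c["color"][60:210,120:240,::-1];cv2.imwrite("pics/w8crop.png",cv2.resize(im,None,fx=4,fy=4,interpolation=cv2.INTER_CUBIC))
```

```text
t 9.23 pos [430.1  80.5 213.5] w 59.5 F [-0.1 -0.3 -1. ] toolx yaw -92.01 toolz [ 0.4955 -0.0193 -0.8684]
shift [0.0005 0.0018 0.003 ] turn [ 0.0048 -0.002   0.001 ]
```

View pics/wrist8.png

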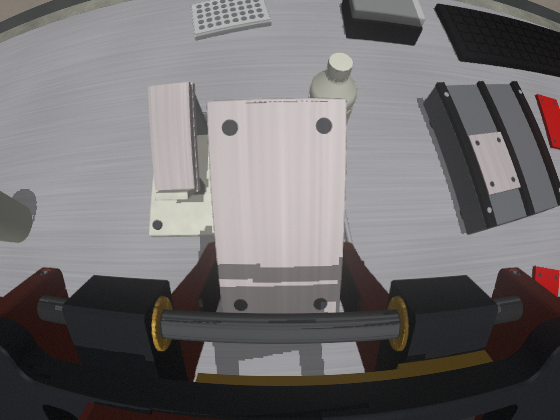

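View pics/w8crop.png

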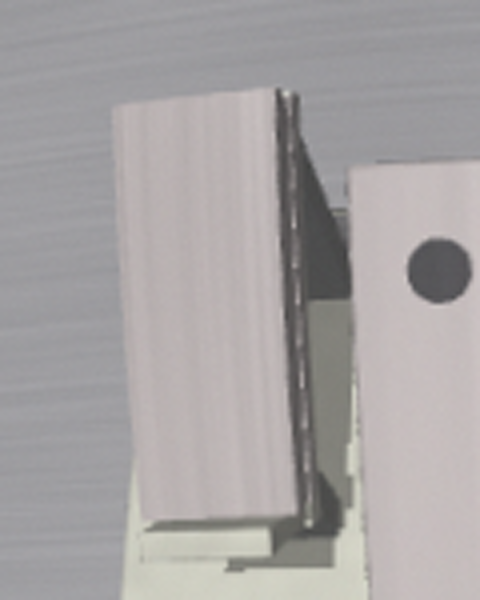

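The tilted wrist view shows the pile face with crop corners (112,106), (273,90), (297,515) and (137,520), and the stop at (140–272, 525–560). The held plate is steady. Now fitting the pose.

Run:
```python
from fitpile import *
c=dict(np.load("wrist8.npz"))
cr=np.array([(112,106),(273,90),(297,515),(137,520)]);px=(cr+.5)/4-.5+[120,60]
own=[(55,22,0),(55,-22,0),(-55,-22,0),(-55,22,0)]
fit(c,px,own,fish_proj);q=fit(c,px,own,fish_proj,True)
for z in (105,q[3]):
  R=pileR(q[2]/100);P=fish_proj(c,R.apply(np.array([(-55,18,0),(-55,-18,0),(-55,18,14),(-55,-18,14),(-63,18,14),(-63,-18,14)]))+[q[0],q[1],z])
  print("stop pred crop",((P-[120,60]+.5)*4-.5).round().tolist())
# depth of pile face from the wrist depth
K=c["camera_matrix"];z=c["z_map"]
v,u=np.mgrid[92:182:2,157:186:2]
a=(u-K[0,2])/K[0,0];b=(v-K[1,2])/K[1,1];th=np.hypot(a,b);k=np.sinc(th/np.pi)
zz=z[v,u];P=np.stack([k*a,-k*b,-np.cos(th)],-1)/np.cos(th)[...,None]*zz[...,None]
Ti=np.linalg.inv(c["view"]);W=P.reshape(-1,3)@Ti[:3,:3].T+Ti[:3,3];W=W[zz.ravel()>0]
for i in range(4):
    A=np.c_[W[:,:2]-[566,184],np.ones(len(W))];kk=np.linalg.lstsq(A,W[:,2],rcond=None)[0];r=W[:,2]-A@kk;W=W[abs(r)<3*r.std()]
print("plane",kk,"tilt",np.degrees(np.arctan(np.hypot(*kk[:2]))),"yaw",np.degrees(np.arctan2(kk[1],kk[0])),r.std(),len(W))
```

```text
x,y,yaw deg,z [566.22 185.98] -0.77 [] res px [[-0.1, -0.1], [0.1, -0.5], [-0.5, 0.2], [0.4, 0.3]]
x,y,yaw deg,z [566.78 186.35] -0.77 [103.90921129] res px [[-0.0, 0.1], [0.1, -0.3], [-0.5, 0.0], [0.5, 0.2]]
stop pred crop [[151.0, 519.0], [279.0, 514.0], [133.0, 531.0], [265.0, 526.0], [136.0, 561.0], [268.0, 557.0]]
stop pred crop [[153.0, 520.0], [280.0, 516.0], [134.0, 532.0], [266.0, 528.0], [138.0, 562.0], [269.0, 558.0]]
plane [ 5.76121477e-01 -7.34918011e-03  1.04785115e+02] tilt 29.949184747010108 yaw -0.7308426825270087 0.8779746287763934 672
```

The pile fit is consistent: centre (566.2, 186.0, 105), yaw −0.77°. The depth plane gives height 104.8, tilt 29.95° and yaw −0.73°. Now measuring the plate in the tool frame with the arm at rest.

Run:
```python
from fitpile import *
from cell import telemetry
c=dict(np.load("wrist8.npz"));s=telemetry.read_state();R0=Ro.from_rotvec(s["eef_rot"])
im=c["color"][85:145,195:360,::-1];cv2.imwrite("pics/w8plate.png",cv2.resize(im,None,fx=4.8,fy=4.8,interpolation=cv2.INTER_CUBIC))
K=c["camera_matrix"];z=c["z_map"];Ti=np.linalg.inv(c["view"])
def ray(u,v):
    a=(u-K[0,2])/K[0,0];b=(v-K[1,2])/K[1,1];th=np.hypot(a,b);k=np.sinc(th/np.pi);return np.stack([k*a,-k*b,-np.cos(th)],-1)
v,u=np.mgrid[140:250:3,235:325:3];d=ray(u,v);P=d/-d[...,2:]*z[v,u][...,None]
W=P.reshape(-1,3)@Ti[:3,:3].T+Ti[:3,3];T=R0.inv().apply(W-s["ee_pos"])[z[v,u].ravel()>0]
A=np.c_[T[:,:2],np.ones(len(T))];kk=np.linalg.lstsq(A,T[:,2],rcond=None)[0];print("plane tool",kk,(T[:,2]-A@kk).std())
zt=-23.4
o=R0.inv().apply(Ti[:3,3]-s["ee_pos"])
for uv in [(208,101),(346.5,99.5),(230,127.5),(324,125.5),(240.5,304.5),(320.5,303.5),(211,150),(344.5,150),(217,240),(342,240)]:
    dd=R0.inv().apply(ray(np.array(uv[0]),np.array(uv[1]))@Ti[:3,:3].T);p=o+(zt-o[2])/dd[2]*dd;print(uv,p.round(1))
```

```text
plane tool [-4.43129261e-03  7.75745901e-04 -2.34542369e+01] 0.6079396051172491
(208, 101) [-28.8 -84.4 -23.4]
(346.5, 99.5) [ 30.2 -85.  -23.4]
(230, 127.5) [-19.4 -72.6 -23.4]
(324, 125.5) [ 20.6 -73.4 -23.4]
(240.5, 304.5) [-17.9  13.3 -23.4]
(320.5, 303.5) [ 22.2  12.7 -23.4]
(211, 150) [-28.  -63.  -23.4]
(344.5, 150) [ 29.8 -63.  -23.4]
(217, 240) [-27.3 -21.6 -23.4]
(342, 240) [ 30.6 -21.6 -23.4]
```

View pics/w8plate.png

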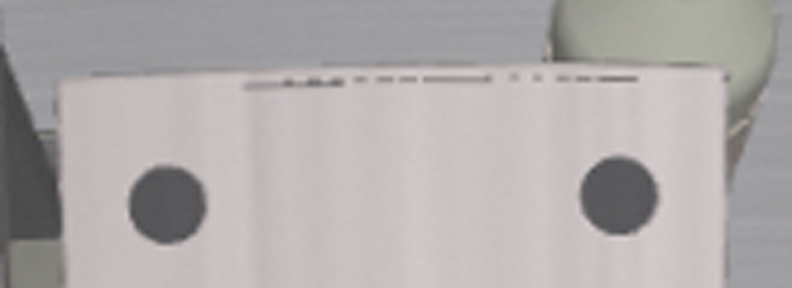

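Plate in the tool frame: centre (1.4, −29.8), underside z −15.4, skew about −1.05° about the tool z. I'll use this camera-relative pose for alignment, and hover 30 mm off the face, 5 mm up-slope.

```bash
cat > place.py <<'E'
from fitpile import *
Q=np.array([566.2,186.0,105.]);YAW=np.radians(-0.77)
phi=np.radians(-1.05);pt=np.array([1.4,-29.8,-15.4])
xa=np.array([np.sin(phi),-np.cos(phi),0]);za=np.array([0,0,-1.]);Rp=Ro.from_matrix(np.c_[xa,np.cross(za,xa),za])
def target(x,y,z):
    R=pileR(YAW)*Rp.inv();return Q+pileR(YAW).apply([x,y,z])-R.apply(pt),R
def plate_now(s=None):
    from cell import telemetry
    s=s or telemetry.read_state();R0=Ro.from_rotvec(s["eef_rot"]);p=s["ee_pos"]+R0.apply(pt)
    print("plate origin in pile",pileR(YAW).inv().apply(p-Q).round(1),"rot deg",np.degrees((pileR(YAW).inv()*R0*Rp).as_rotvec()).round(2))
E
python3 - <<'E'
from place import *
plate_now()
p,R=target(5,0,40);print(p);rel(p,R)
E
```

```text
plate origin in pile [ -33.  -109.   176.5] rot deg [-0.72  0.3   0.04]
[532.4783186  188.39923775 113.91955433]
t 9.28 pos [429.7  80.5 213.2] w 59.2 F [-0.8  0.7 -0.4] toolx yaw -92.0 toolz [ 0.4952 -0.0192 -0.8686]
shift [-0.1116 -0.0368  0.1351] turn [ 0.005  -0.0127  0.0008]
```

>>> {"name": "drive_tool", "arguments": {"plan": [[-0.025, -0.008, 0.01, 0.001, -0.003, 0, 1], [-0.055, -0.018, 0.02, 0.002, -0.006, 0, 1], [-0.085, -0.028, 0.035, 0.004, -0.01, 0, 1], [-0.105, -0.036, 0.055, 0.005, -0.013, 0, 1], [-0.111, -0.037, 0.08, 0.005, -0.013, 0.001, 1]]}}

```text
t: 9.7
ee_pos: [508.1, 193.4, 162.9]
eef_rot: [-1.893, 1.949, -0.514]
contact_force: [0.9, -1.0, -1.9]
width: 59.6
```

>>> {"name": "drive_tool", "arguments": {"plan": [[0, 0, 0.015, 0, 0, 0, 1], [0, 0, 0.03, 0, 0, 0, 1], [0, 0, 0.04, 0, 0, 0, 1], [0, 0, 0.045, 0, 0, 0, 1], [0, 0, 0.045, 0, 0, 0, 1]]}}

```text
t: 10.12
ee_pos: [526.6, 188.8, 120.7]
eef_rot: [-1.898, 1.958, -0.513]
contact_force: [-0.9, 0.3, -1.3]
width: 60.0
```

>>> {"name": "drive_tool", "arguments": {"plan": [[0, 0, 0, 0, 0, 0, 1], [0, 0, 0, 0, 0, 0, 1]]}}

```text
t: 10.28
ee_pos: [526.1, 189.0, 122.1]
eef_rot: [-1.896, 1.957, -0.513]
contact_force: [-0.2, -0.5, -1.5]
width: 59.6
```

Run:
```python
from place import *
plate_now()
p,R=target(5,0,15);rel(p,R)
from cell import viewer
for n in ("scene","wrist"):
    c=viewer.capture(n);np.savez(n+"9.npz",**c)
    im=c['color'][:,:,::-1]
    if n=="scene": im=cv2.resize(im[190:330,270:430],None,fx=4.2,fy=4.2,interpolation=cv2.INTER_CUBIC)
    cv2.imwrite(f'pics/{n}9.png',im)
```

```text
plate origin in pile [ 3.6  0.5 50.3] rot deg [0.05 0.05 0.02]
t 10.28 pos [526.1 189.  122.1] w 59.6 F [-0.2 -0.5 -1.5] toolx yaw -91.64 toolz [ 0.4992 -0.0059 -0.8665]
shift [ 0.0005 -0.0014  0.0353] turn [0.0009 0.0008 0.0004]
```

View pics/scene9.png

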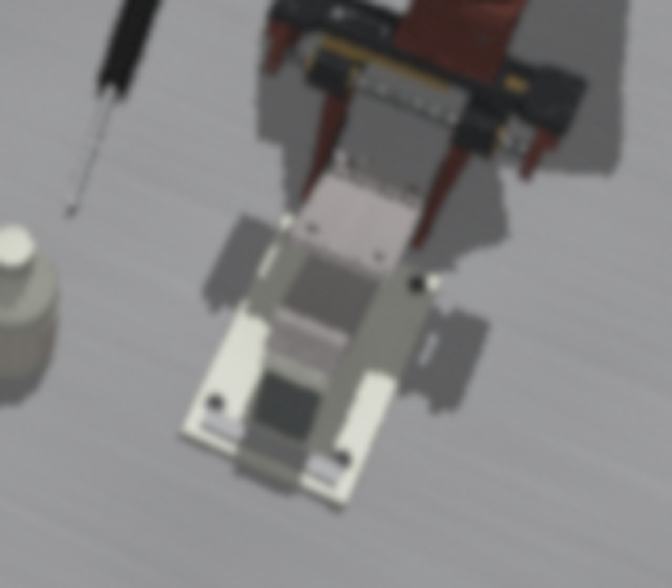

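View pics/wrist9.png

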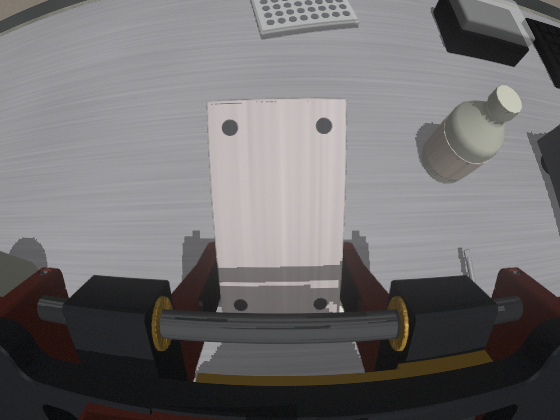

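Scene view: the held plate lies above and parallel to the pile, with the pile's upper part visible at crop (275–350, 305–365). Overlaying the predicted outlines as an independent check.

Run:
```python
from place import *
c=dict(np.load("scene9.npz"));from cell import telemetry
s=telemetry.read_state();R0=Ro.from_rotvec(s["eef_rot"])
f=5.5;x0,y0=305,220
im=cv2.resize(np.ascontiguousarray(c['color'][220:310,305:385,::-1]),None,fx=f,fy=f,interpolation=cv2.INTER_CUBIC)
def draw(X,col):
    p=((proj(c,X)-[x0,y0]+.5)*f-.5);cv2.polylines(im,[np.round(p).astype(int).reshape(-1,1,2)],True,col,1);return p
pl=np.array([(55,30,8),(55,-30,8),(-55,-30,8),(-55,30,8)]);draw(R0.apply(Rp.apply(pl)+pt)+s["ee_pos"],(0,0,255))
pi=np.array([(55,22,0),(55,-22,0),(-55,-22,0),(-55,22,0)]);draw(pileR(YAW).apply(pi)+Q,(0,200,0))
cv2.imwrite("pics/ov9.png",im)
```

```text
(no output)
```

View pics/ov9.png

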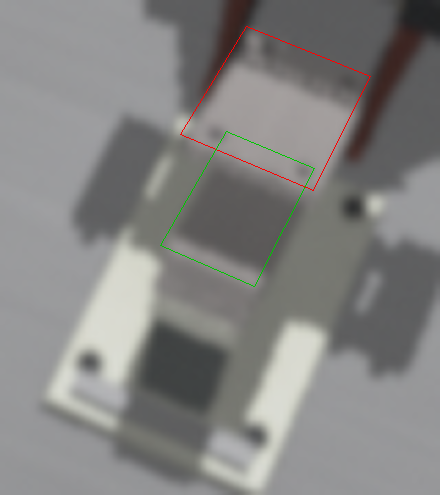

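The red (plate) and green (pile) outlines both match the scene image. The shaded top face lies inside green, and the band below it is the shims' end faces. Descending.

>>> {"name": "drive_tool", "arguments": {"plan": [[0, 0, 0.01, 0, 0, 0, 1], [0, 0, 0.02, 0, 0, 0, 1], [0, 0, 0.028, 0, 0, 0, 1], [0.001, 0, 0.034, 0.001, 0, 0, 1], [0.001, 0, 0.036, 0.001, 0, 0, 1]]}}

```text
t: 10.8
ee_pos: [544.0, 187.7, 90.2]
eef_rot: [-1.897, 1.956, -0.514]
contact_force: [0.1, 0.1, -0.6]
width: 59.6
```

>>> {"name": "drive_tool", "arguments": {"plan": [[0, 0, 0, 0, 0, 0, 1], [0, 0, 0, 0, 0, 0, 1]]}}

```text
t: 10.97
ee_pos: [543.8, 187.8, 90.6]
eef_rot: [-1.897, 1.956, -0.514]
contact_force: [0.4, 0.3, -1.0]
width: 59.7
```

Run:
```python
from place import *
plate_now()
p,R=target(3,0,5);rel(p,R)
```

```text
plate origin in pile [ 3.1 -0.4 14.2] rot deg [0.05 0.02 0.04]
t 10.97 pos [543.8 187.8  90.6] w 59.7 F [ 0.4  0.3 -1. ] toolx yaw -91.62 toolz [ 0.4996 -0.0059 -0.8662]
shift [-0.0004  0.0001  0.0092] turn [0.0004 0.0008 0.0008]
```

>>> {"name": "drive_tool", "arguments": {"plan": [[0, -0.002, 0.001, 0, 0, 0, 1], [0, -0.002, 0.004, 0, 0, 0, 1], [0, -0.002, 0.007, 0, 0, 0, 1], [0, -0.002, 0.009, 0, 0, 0, 1], [0, -0.002, 0.01, 0, 0, 0, 1]]}}

```text
t: 11.38
ee_pos: [550.5, 187.6, 82.2]
eef_rot: [-1.897, 1.956, -0.514]
contact_force: [0.3, 0.0, -2.0]
width: 59.7
```

Run:
```python
from place import *
plate_now()
p,R=target(3,0,0);rel(p,R)
```

```text
plate origin in pile [ 4.8 -0.5  3.5] rot deg [0.04 0.06 0.05]
t 11.38 pos [550.5 187.6  82.2] w 59.7 F [ 0.3  0.  -2. ] toolx yaw -91.62 toolz [ 0.499  -0.0061 -0.8666]
shift [-0.0005  0.0018  0.0035] turn [0.0011 0.0006 0.0009]
```

>>> {"name": "drive_tool", "arguments": {"plan": [[0, 0, 0.001, 0, 0, 0, 1], [0, 0, 0.002, 0, 0, 0, 1], [-0.0005, 0, 0.002, 0, 0, 0, 1]]}}

```text
t: 11.63
ee_pos: [551.4, 188.0, 80.5]
eef_rot: [-1.897, 1.957, -0.514]
contact_force: [-0.8, 0.1, -1.4]
width: 59.9
```

>>> {"name": "drive_tool", "arguments": {"plan": [[0, 0, 0.0005, 0, 0, 0, 1], [0, 0, 0.001, 0, 0, 0, 1], [0, 0, 0.001, 0, 0, 0, 1]]}}

```text
t: 11.88
ee_pos: [552.0, 188.2, 79.9]
eef_rot: [-1.897, 1.956, -0.514]
contact_force: [-0.4, -0.2, -1.3]
width: 59.8
```

Run:
```python
from place import *
plate_now()
p,R=target(3,0,0);rel(p,R)
```

```text
plate origin in pile [4.9 0.  0.8] rot deg [0.04 0.05 0.05]
t 11.88 pos [552.  188.2  79.9] w 59.8 F [-0.4 -0.2 -1.3] toolx yaw -91.62 toolz [ 0.4992 -0.006  -0.8665]
shift [0.     0.0019 0.0008] turn [0.0009 0.0007 0.0009]
```

>>> {"name": "drive_tool", "arguments": {"plan": [[0, 0, 0.0005, 0, 0, 0, 1], [0, 0, 0.001, 0, 0, 0, 1], [0, 0, 0.001, 0, 0, 0, 1]]}}

```text
t: 12.13
ee_pos: [552.4, 188.2, 79.2]
eef_rot: [-1.897, 1.956, -0.514]
contact_force: [-1.9, -0.2, 1.4]
width: 59.9
```

>>> {"name": "drive_tool", "arguments": {"plan": [[0, 0, 0.0005, 0, 0, 0, 1], [0, 0, 0.001, 0, 0, 0, 1], [0, 0, 0.001, 0, 0, 0, 1]]}}

```text
t: 12.38
ee_pos: [552.5, 188.1, 79.1]
eef_rot: [-1.897, 1.955, -0.514]
contact_force: [-9.2, -0.9, 14.0]
width: 59.7
```

Run:
```python
from place import *
plate_now()
p,R=target(3,0,0);rel(p,R)
```

```text
plate origin in pile [ 4.9  0.  -0.2] rot deg [ 0.06 -0.01  0.07]
t 12.38 pos [552.5 188.1  79.1] w 59.7 F [-9.2 -0.9 14. ] toolx yaw -91.59 toolz [ 0.5001 -0.0057 -0.866 ]
shift [ 0.0001  0.0019 -0.0002] turn [-0.0001  0.001   0.0012]
```

Contact: about 17 N normal to the face at z ≈ 0, as predicted. Easing off slightly, then sliding down-slope to the stop.

>>> {"name": "drive_tool", "arguments": {"plan": [[0, 0, -0.0008, 0, 0, 0, 1], [0, 0.001, -0.0008, 0, 0, 0, 1], [0, 0.002, -0.0008, 0, 0, 0, 1], [0, 0.003, -0.0008, 0, 0, 0, 1], [0, 0.003, -0.0008, 0, 0, 0, 1]]}}

```text
t: 12.8
ee_pos: [551.4, 188.6, 78.5]
eef_rot: [-1.894, 1.955, -0.515]
contact_force: [-1.0, -1.4, 6.8]
width: 59.8
```

Run:
```python
from place import *
plate_now()
p,R=target(0,0,0);rel(p,R)
```

```text
plate origin in pile [ 3.7  0.4 -0.1] rot deg [ 0.09 -0.09 -0.03]
t 12.8 pos [551.4 188.6  78.5] w 59.8 F [-1.  -1.4  6.8] toolx yaw -91.66 toolz [ 0.5014 -0.0052 -0.8652]
shift [ 0.0005  0.0037 -0.0001] turn [-0.0016  0.0015 -0.0005]
```

>>> {"name": "drive_tool", "arguments": {"plan": [[0, 0.001, -0.0005, 0, 0, 0, 1], [0, 0.002, -0.0005, 0, 0, 0, 1], [0, 0.002, -0.0005, 0, 0, 0, 1]]}}

```text
t: 13.05
ee_pos: [548.3, 188.3, 77.3]
eef_rot: [-1.898, 1.957, -0.512]
contact_force: [0.5, -0.6, -0.3]
width: 59.8
```

Run:
```python
from place import *
plate_now()
p,R=target(0,0,0);rel(p,R)
```

```text
plate origin in pile [0.4 0.1 0.3] rot deg [0.05 0.12 0.06]
t 13.05 pos [548.3 188.3  77.3] w 59.8 F [ 0.5 -0.6 -0.3] toolx yaw -91.61 toolz [ 0.4981 -0.0059 -0.8671]
shift [0.0001 0.0004 0.0003] turn [0.0022 0.0008 0.001 ]
```

>>> {"name": "drive_tool", "arguments": {"plan": [[0, 0.0005, 0, 0, 0, 0, 1], [0, 0.001, 0, 0, 0, 0, 1], [0, 0.001, 0, 0, 0, 0, 1]]}}

```text
t: 13.3
ee_pos: [548.2, 188.4, 77.5]
eef_rot: [-1.898, 1.957, -0.512]
contact_force: [5.5, -1.5, -0.5]
width: 59.6
```

Run:
```python
from place import *
plate_now()
p,R=target(0,0,0);rel(p,R)
```

```text
plate origin in pile [0.4 0.2 0.5] rot deg [0.06 0.11 0.05]
t 13.3 pos [548.2 188.4  77.5] w 59.6 F [ 5.5 -1.5 -0.5] toolx yaw -91.61 toolz [ 0.4983 -0.0057 -0.867 ]
shift [0.0002 0.0004 0.0006] turn [0.0019 0.001  0.0008]
```

The plate is against the stop: 5 N up-slope and no further motion. Seating it onto the face before release.

>>> {"name": "drive_tool", "arguments": {"plan": [[0, 0, 0.0005, 0.001, 0, 0, 1], [0, 0, 0.001, 0.001, 0, 0, 1], [0, 0, 0.001, 0.001, 0, 0, 1]]}}

```text
t: 13.55
ee_pos: [548.4, 188.5, 77.0]
eef_rot: [-1.898, 1.957, -0.512]
contact_force: [3.1, -0.3, 0.1]
width: 60.0
```

Run:
```python
from place import *
plate_now()
p,R=target(0,0,0);rel(p,R)
from cell import viewer
c=viewer.capture("wrist");cv2.imwrite("pics/wrist10.png",c["color"][:,:,::-1])
c=viewer.capture("scene");cv2.imwrite("pics/scene10.png",cv2.resize(c["color"][200:320,290:410,::-1],None,fx=5,fy=5,interpolation=cv2.INTER_CUBIC))
```

```text
plate origin in pile [ 0.4  0.3 -0. ] rot deg [0.08 0.14 0.04]
t 13.55 pos [548.4 188.5  77. ] w 60.0 F [ 3.1 -0.3  0.1] toolx yaw -91.6 toolz [ 0.4979 -0.0053 -0.8672]
shift [0.0003 0.0003 0.0001] turn [0.0024 0.0013 0.0008]
```

View pics/scene10.png

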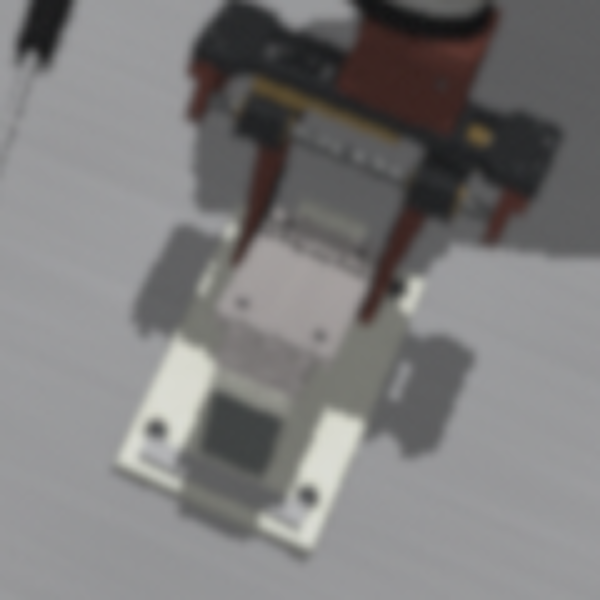

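View pics/wrist10.png

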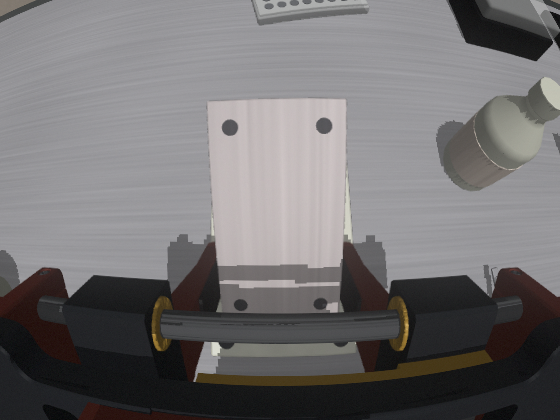

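The scene view shows the plate on the pile with its low end at the stop (330,220), and the wrist view shows no slip. Pressing 0.5 mm more, then opening.

>>> {"name": "drive_tool", "arguments": {"plan": [[0, 0, 0.0005, 0, 0, 0, 1], [0, 0, 0.0005, 0, 0, 0, 1], [0, 0, 0.0005, 0, 0, 0, -0.45], [0, 0, 0.0005, 0, 0, 0, -0.6], [0, 0, 0.0005, 0, 0, 0, -1]]}}

```text
t: 14.07
ee_pos: [547.6, 188.2, 76.0]
eef_rot: [-1.899, 1.958, -0.511]
contact_force: [0.3, 0.2, -0.8]
width: 73.4
```

>>> {"name": "drive_tool", "arguments": {"plan": [[0, 0, 0, 0, 0, 0, -1], [0, 0, 0, 0, 0, 0, -1], [0, 0, 0, 0, 0, 0, -1]]}}

```text
t: 14.32
ee_pos: [548.3, 188.3, 76.3]
eef_rot: [-1.898, 1.958, -0.511]
contact_force: [-0.6, 0.1, 0.8]
width: 87.7
```

Run:
```python
from place import *
plate_now()
from cell import viewer
p,R=target(0,0,60);rel(p,R)
c=viewer.capture("wrist");np.savez("wrist11.npz",**c);cv2.imwrite("pics/wrist11.png",c["color"][:,:,::-1])
```

```text
plate origin in pile [-0.1  0.2 -0.6] rot deg [0.06 0.2  0.05]
t 14.32 pos [548.3 188.3  76.3] w 87.7 F [-0.6  0.1  0.8] toolx yaw -91.61 toolz [ 0.497  -0.0056 -0.8677]
shift [ 0.0001  0.0001 -0.0604] turn [0.0035 0.001  0.0008]
```

View pics/wrist11.png

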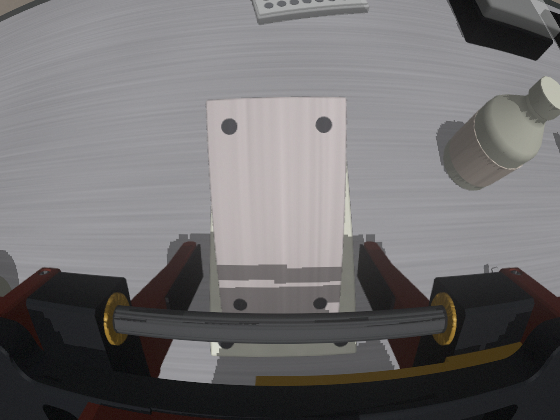

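The plate stayed put: far screws are now at (230,126) and (324,125). Fingers are clear at 87.7 mm. Retreating along the tool axis.

>>> {"name": "drive_tool", "arguments": {"plan": [[0, 0, -0.01, 0, 0, 0, -1], [0, 0, -0.03, 0, 0, 0, -1], [0, 0, -0.06, 0, 0, 0, -1], [0, 0, -0.09, 0, 0, 0, -1], [0, 0, -0.12, 0, 0, 0, -1]]}}

```text
t: 14.78
ee_pos: [487.5, 189.1, 181.0]
eef_rot: [-1.899, 1.958, -0.509]
contact_force: [0.2, 0.2, -0.0]
width: 87.8
```

>>> {"name": "drive_tool", "arguments": {"plan": [[0.02, 0.01, -0.02, 0, 0, 0, -1], [0.05, 0.03, -0.03, 0, 0, 0, -1], [0.08, 0.05, -0.03, 0, 0, 0, -1], [0.1, 0.06, -0.03, 0, 0, 0, -1], [0.1, 0.06, -0.03, 0, 0, 0, -1]]}}

```text
t: 15.2
ee_pos: [414.6, 88.3, 173.9]
eef_rot: [-1.899, 1.963, -0.509]
contact_force: [-1.3, -0.0, -0.7]
width: 87.8
```

>>> {"name": "drive_tool", "arguments": {"plan": [[0, 0, 0, 0, 0, 0, -1], [0, 0, 0, 0, 0, 0, -1]]}}

```text
t: 15.37
ee_pos: [420.2, 91.1, 176.5]
eef_rot: [-1.896, 1.957, -0.512]
contact_force: [-0.4, 0.1, -0.5]
width: 87.8
```

Run:
```python
from place import *
from cell import viewer
p,R=target(0,0,60);rel(p,R)
for n,b in (("wrist",None),("scene",(200,290,320,410)),("top",(140,160,230,250))):
    c=viewer.capture(n);np.savez(n+"12.npz",**c);im=c["color"][:,:,::-1]
    if b: im=cv2.resize(im[b[0]:b[2],b[1]:b[3]],None,fx=5,fy=5,interpolation=cv2.INTER_CUBIC)
    cv2.imwrite(f"pics/{n}12.png",im)
```

```text
t 15.37 pos [420.2  91.1 176.5] w 87.8 F [-0.4  0.1 -0.5] toolx yaw -91.67 toolz [ 0.4988 -0.0056 -0.8667]
shift [-0.0998 -0.058   0.0897] turn [ 0.0014  0.0011 -0.0004]
```

View pics/wrist12.png

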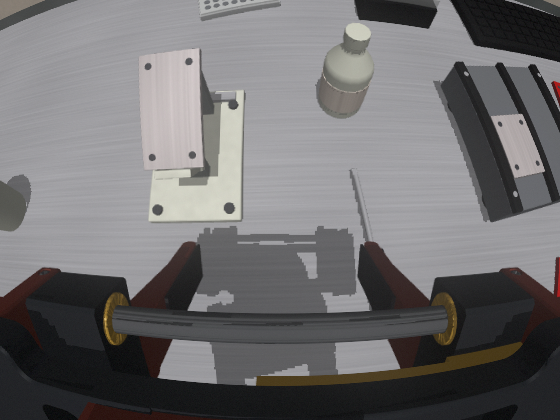

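View pics/scene12.png

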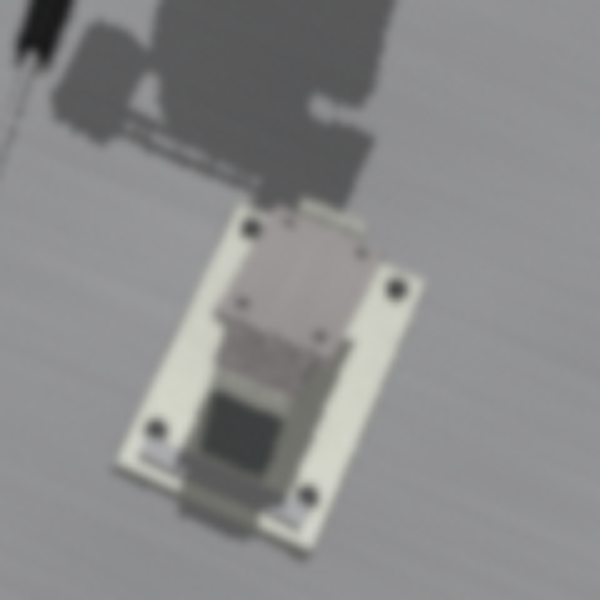

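View pics/top12.png

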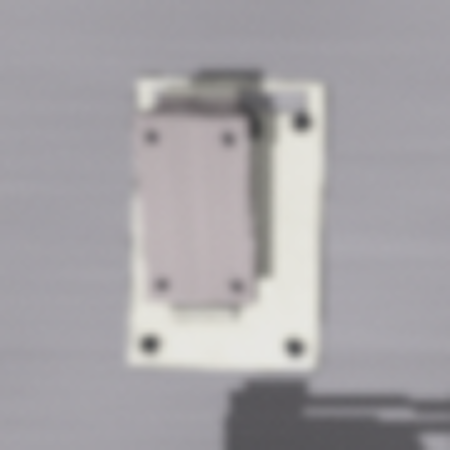

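The plate lies on the pile with its low end at the stop. The bottle, screwdriver and short plate are undisturbed. I'll measure centring by fitting the plate and the stop in the wrist view.

Run:
```python
from h import *
c=dict(np.load("wrist12.npz"))
im=c["color"][40:190,125:225,::-1];cv2.imwrite("pics/w12crop.png",cv2.resize(im,None,fx=4,fy=4,interpolation=cv2.INTER_CUBIC))
```

```text
(no output)
```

View pics/w12crop.png

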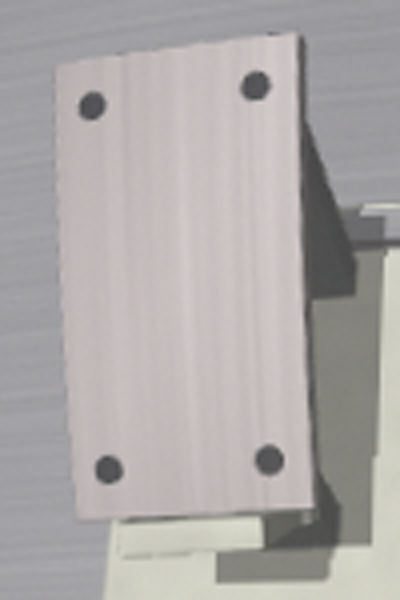

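Run:
```python
from place import *
c=dict(np.load("wrist12.npz"))
px=lambda cr:(np.array(cr)+.5)/4-.5+[125,40]
own=[(55,30,8),(55,-30,8),(-55,-30,8),(-55,30,8)]
q=fit(c,px([(56,67),(300,34),(313,507),(77,520)]),own,fish_proj)
ps=q[:2]
scr=[(43,20,8),(43,-20,8),(-43,-20,8),(-43,20,8)]
q2=fit(c,px([(92,105),(255.5,85.5),(269.5,460),(109,469)]),scr,fish_proj)
for qq in (q,q2):
  print("rel to pile",pileR(YAW).inv().apply(np.r_[qq[:2],105]-Q).round(1),"dyaw",round(np.degrees(qq[2]/100-YAW),2))
# stop fit : its outer top edge + inner top edge in same picture
st=[(-55,18,14),(-55,-18,14),(-63,-18,14),(-63,18,14)]
P=fish_proj(c,pileR(YAW).apply(np.array(st))+Q);print("stop pred",((P-[125,40]+.5)*4-.5).round().tolist())
P=fish_proj(c,pileR(q2[2]/100).apply(np.array(st))+np.r_[q2[:2],105]);print("stop pred if centred on plate",((P-[125,40]+.5)*4-.5).round().tolist())
```

```text
x,y,yaw deg,z [566.36 186.13] -0.84 [] res px [[-0.3, -1.1], [-0.1, -0.7], [0.5, 0.9], [-0.4, 0.5]]
x,y,yaw deg,z [566.52 186.37] -0.69 [] res px [[0.1, 0.2], [0.1, -0.0], [-0.0, -0.1], [-0.1, 0.0]]
rel to pile [ 0.1  0.1 -0.1] dyaw -0.07
rel to pile [ 0.3  0.4 -0.2] dyaw 0.08
stop pred [[112.0, 524.0], [259.0, 517.0], [261.0, 552.0], [116.0, 558.0]]
stop pred if centred on plate [[111.0, 523.0], [258.0, 516.0], [260.0, 551.0], [115.0, 557.0]]
```

Run:
```python
from cell import manip,telemetry
s=telemetry.read_state();print(s["t"],s["contact_force"].round(1),abs(s["joint_velocities"]).max())
print(manip.job_done())
```

```text
15.5167 [ 0.3 -1.4  0.5] 0.008891192804702987
the job is handed in; nothing more can be done
None
```

The long plate is on the shim pile, lying up the slope with its low end against the stop, and the job is handed in at t ≈ 15.5 s.

- **What I did:** I pushed the long plate from behind along its track until 43 mm stuck out over the front edge. I gripped that end by its sides (width read 60 mm), carried it over tilted to 30°, lowered it to contact (about 17 N) and slid it down to the stop (about 5 N). I seated it, let go and backed away.
- **Placement check:** After release, the wrist camera put the plate within about 0.4 mm and 0.1° of the pile pose I had measured earlier.
- **Other things:** In the last pictures the short plate is still in its track and the bottle and screwdriver are where they were. I did not check the jar and cup separately, but no move came near them.
- **Disagreements:** The stop appeared about 1 mm to one side of where the pile fit predicted, so centring is good to roughly 1 mm. An earlier wrist view at the edge of the image gave the pile's yaw as −1.9° instead of −0.8°. I discarded it because a closer view and the depth readings agreed on −0.8°.

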